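Cull the swirl-core cassettes and set them up under the magnifier

TASK

First swing the magnifier well clear of the nest plate by its red pin, then sort the green swirl-core cassettes: every sound one (whole, flat, full length) goes rib up into a pocket of the nest plate, seated flat and square on the pocket floor, and every short, chipped or bent one goes into the half-open steel drawer. When all are sorted, swing the magnifier back so that its lens is centred over the nest plate and leave it there. Do not disturb the gauge, the manifold or the ceramic discs.

Things in the scene. Friction and masses are not known exactly. Their poses are not given: they have to be found in the camera images.
- sound_1: Loose green plastic cassette, 140 g: flat foot plate 14 mm thick, upright grip rib on it (44 long x 18 wide, top 40 mm above the underside). Origin: underside, below the rib's middle; x along plate and rib, z up. SOUND: the foot plate is a whole flat rectangle, 100 x 46 mm (x from -50 to +50), with a white ceramic disc near each end. May be absent (None).
- sound_2: Loose green plastic cassette, 140 g: flat foot plate 14 mm thick, upright grip rib on it (44 long x 18 wide, top 40 mm above the underside). Origin: underside, below the rib's middle; x along plate and rib, z up. SOUND: the foot plate is a whole flat rectangle, 100 x 46 mm (x from -50 to +50), with a white ceramic disc near each end. May be absent (None).
- sound_3: Loose green plastic cassette, 140 g: flat foot plate 14 mm thick, upright grip rib on it (44 long x 18 wide, top 40 mm above the underside). Origin: underside, below the rib's middle; x along plate and rib, z up. SOUND: the foot plate is a whole flat rectangle, 100 x 46 mm (x from -50 to +50), with a white ceramic disc near each end. May be absent (None).
- short: Loose green plastic cassette, 140 g: flat foot plate 14 mm thick, upright grip rib on it (44 long x 18 wide, top 40 mm above the underside). Origin: underside, below the rib's middle; x along plate and rib, z up. FAULTY, short: the foot plate is 46 mm wide but only 74 mm long, sheared off at +x (x from -50 to +24). May be absent (None).
- chipped: Loose green plastic cassette, 140 g: flat foot plate 14 mm thick, upright grip rib on it (44 long x 18 wide, top 40 mm above the underside). Origin: underside, below the rib's middle; x along plate and rib, z up. FAULTY, chipped: the foot plate is 100 x 46 mm but its corner at +x, +y is broken out (26 x 24 mm missing). May be absent (None).
- bent: Loose green plastic cassette, 140 g: flat foot plate 14 mm thick, upright grip rib on it (44 long x 18 wide, top 40 mm above the underside). Origin: underside, below the rib's middle; x along plate and rib, z up. FAULTY, bent: 46 mm wide, flat from x -50 to +24 mm, then the last 30 mm at +x is bent upwards by 34 degrees, its tip about 30 mm above the underside. May be absent (None).
- nest: Fixed aluminium nest plate, 140 (x) x 206 (y) x 26 mm high, with three shallow rectangular pockets side by side, and a post 240 mm beyond its centre (+x of its frame) that carries a round magnifier on a horizontal arm. Origin: centre of the plate's underside.
- pocket_a (a point): Centre of the floor of a nest pocket (+68 mm in the plate's y). Pocket 105 mm (x) x 51 mm (y), 10 mm deep, its floor 16 mm above the table; axes as the plate's, z up. A seated foot plate stands 4 mm proud of the nest plate.
- pocket_b (a point): Centre of the floor of a nest pocket (the centre). Pocket 105 mm (x) x 51 mm (y), 10 mm deep, its floor 16 mm above the table; axes as the plate's, z up. A seated foot plate stands 4 mm proud of the nest plate.
- pocket_c (a point): Centre of the floor of a nest pocket (-68 mm in the plate's y). Pocket 105 mm (x) x 51 mm (y), 10 mm deep, its floor 16 mm above the table; axes as the plate's, z up. A seated foot plate stands 4 mm proud of the nest plate.
- lens_arm (a joint): Stiff swivel of the magnifier arm about a vertical axis, rad: 0 = lens centred over the nest plate (arm along the plate's -x from the post); grows anticlockwise seen from above, lens going to the plate's -y side. Range -0.3 to 1.3; stays where it is left; about 3 to 4 N at the grip pin moves it.
- lens_center (a point): Centre of the magnifier lens (white ring, outside diameter 122 mm, 14 mm thick, underside 199 mm above the table), 240 mm from the hinge.
- lens_grip (a point): Mid-height of the grip part of the red upright pin (18 mm diameter, its top 27 mm above this point, its foot 24 mm below) on the lens's outer edge, 300 mm from the hinge axis, 236 mm above the table. Take it from above between the fingers.
- lens_hinge (a point): The arm's vertical hinge axis at the top of the post, 200 mm above the table (fixed).
- drawer_spot (a point): Point on the floor of the half-open steel reject drawer, 11 mm above the table, mid-width, 66 mm behind the inside of its front; x points into the cabinet, z up. Inside width 168 mm (y); side walls 56 mm, front 84 mm above the floor; front 10 mm thick, pull 20 mm further out. The cabinet (190 wide, 104 high) covers the drawer from about 75 to 95 mm beyond this point.
- gauge: Bystander: chrome dial gauge with red pointer on a steel foot 70 x 80 mm, about 130 mm high. Origin: centre of its underside. Leave alone.
- manifold: Bystander: heavy brass five-way manifold, 50 (x) x 160 (y) x 64 mm high. Origin: centre of its underside. Leave alone.
- disc_pair: Bystander: white ceramic disc-core pair, two joined 60 mm discs along y, 12 mm high. Origin: centre of its underside. Leave alone.
Not all that is in view belongs to the job. Leave any black or brown look-alike of the sound_2 alone.

How it is judged (in metres and radians):
On the way, in this order (a step that is already met when the one before it is completed fails the run):
1. the magnifier is swung well clear of the nest plate (lens centre more than 170 mm from the plate's centre, seen from above) (horizontal distance between lens_center and nest above 0.17 m), for 0.2 s.
2. every sound cassette is seated in a pocket and every faulty one is in the drawer (((horizontal distance between sound_1 and pocket_a below 0.006 m and z of sound_1 in the frame of pocket_a below 0.003 m and angle between the x axis of sound_1 and the x axis of pocket_a, either way round below 0.08 rad) or (horizontal distance between sound_1 and pocket_b below 0.006 m and z of sound_1 in the frame of pocket_b below 0.003 m and angle between the x axis of sound_1 and the x axis of pocket_b, either way round below 0.08 rad) or (horizontal distance between sound_1 and pocket_c below 0.006 m and z of sound_1 in the frame of pocket_c below 0.003 m and angle between the x axis of sound_1 and the x axis of pocket_c, either way round below 0.08 rad)) and angle between each of sound_1, sound_2, sound_3's own z axis and vertical below 0.05 rad and linear speed of each of sound_1, sound_2, sound_3, short, chipped, bent below 0.02 m/s and ((horizontal distance between sound_2 and pocket_a below 0.006 m and z of sound_2 in the frame of pocket_a below 0.003 m and angle between the x axis of sound_2 and the x axis of pocket_a, either way round below 0.08 rad) or (horizontal distance between sound_2 and pocket_b below 0.006 m and z of sound_2 in the frame of pocket_b below 0.003 m and angle between the x axis of sound_2 and the x axis of pocket_b, either way round below 0.08 rad) or (horizontal distance between sound_2 and pocket_c below 0.006 m and z of sound_2 in the frame of pocket_c below 0.003 m and angle between the x axis of sound_2 and the x axis of pocket_c, either way round below 0.08 rad)) and ((horizontal distance between sound_3 and pocket_a below 0.006 m and z of sound_3 in the frame of pocket_a below 0.003 m and angle between the x axis of sound_3 and the x axis of pocket_a, either way round below 0.08 rad) or (horizontal distance between sound_3 and pocket_b below 0.006 m and z of sound_3 in the frame of pocket_b below 0.003 m and angle between the x axis of sound_3 and the x axis of pocket_b, either way round below 0.08 rad) or (horizontal distance between sound_3 and pocket_c below 0.006 m and z of sound_3 in the frame of pocket_c below 0.003 m and angle between the x axis of sound_3 and the x axis of pocket_c, either way round below 0.08 rad)) and x of short in the frame of drawer_spot between -0.068 and 0.125 m and y of short in the frame of drawer_spot between -0.086 and 0.086 m and z of short in the frame of drawer_spot between -0.01 and 0.055 m and x of chipped in the frame of drawer_spot between -0.068 and 0.125 m and y of chipped in the frame of drawer_spot between -0.086 and 0.086 m and z of chipped in the frame of drawer_spot between -0.01 and 0.055 m and x of bent in the frame of drawer_spot between -0.068 and 0.125 m and y of bent in the frame of drawer_spot between -0.086 and 0.086 m and z of bent in the frame of drawer_spot between -0.01 and 0.055 m), for 0.2 s.
3. the lens is back over the middle of the nest plate (within 25 mm) (horizontal distance between lens_center and nest below 0.025 m), for 0.2 s.
At the end, for the whole second after the job is handed in: Sound cassettes: in a pocket, within 6 mm of its centre, under 3 mm off its floor, tilt under 0.05 rad, square within 0.08 rad. Faulty ones: inside the drawer below its rim. Lens centre within 25 mm of the nest plate's centre seen from above. All at rest (all of step 2 and horizontal distance between lens_center and nest below 0.025 m and velocity of joint lens_arm between -0.05 and 0.05 rad/s); the robot touches nothing.
It fails at once if the dial gauge is moved more than 30 mm (distance of gauge from where it was at the start of the episode above 0.03 m).
It fails at once if the brass manifold is moved more than 30 mm (distance of manifold from where it was at the start of the episode above 0.03 m).
It fails at once if the ceramic disc pair is moved more than 30 mm (distance of disc_pair from where it was at the start of the episode above 0.03 m).
Of sound_1, sound_2, sound_3 only 2 to 3 are there at a start; the rules pass over those that are not, and their reading is None.
Of short, chipped, bent only 2 to 2 are there at a start; the rules pass over those that are not, and their reading is None.
At some moment in a run one of sound_1, sound_2, sound_3, short, chipped, bent may be knocked a few centimetres aside while the robot is not near it.
Once in a run the grip may slacken for a moment while it holds something.
It also fails if it takes over 208 s, if anything falls off the work surface, if the arm or the gripper's body presses on something with over 40 N, if the wrist force passes 120 N, or if a joint passes its speed limit or range.

ROBOT

A 6-joint arm with a two-finger parallel gripper is mounted at the origin on the work surface. World frame = base frame: x ahead of the robot, y to its left, z up, the work surface at z = 0. Lengths are in m, angles in degrees, forces in N, time in s.
With the tool pointing down it reaches from about 0.25 to 0.8 m from the base axis. Payload 8.5 kg.
Tool frame: the origin (TCP) lies midway between the tips of the shut fingers; the grasp point (between the pads) lies 19 mm behind it; z points along the fingers, y is the line along which they close (so a half turn about z gives the same grasp; the last joint's range is limited). The gripper opens to 85 mm and grips with 20 to 120 N. Pads are 22 mm wide; open, the fingers measure 114 mm over their backs; the gripper's body (76 mm by 85 mm) begins 54 mm behind the grasp point. The pads swing forward as they close: fully open they stand 13 mm farther back than shut.
Start: joints at [66.692, 13.648, -0.773, 75.585, 0, 90], TCP at [0.208, 0.482, 0.193] pointing down, gripper open.
Joint ranges: [-152.45, 152.45], [-59.26, 108.67], [-65.41, 83.53], [-104.44, 129.93], [-82.83, 76.93], [-180, 180]. Speed limits (degrees/s): [127.2, 127.2, 159.86, 180, 180, 180].

INTERFACE

Orientations are given as [roll, pitch, yaw] about the fixed x, y, z axes, in that order (R = Rz(yaw) Ry(pitch) Rx(roll)).
In Python, from cell import bot gives the robot as it stands.
- The arm moves only by the tool jog_arm, never from a script. Its argument "deltas" is a list of rows, each an object of numbers: "x", "y", "z": the shift along the tool's x, y, z in m; "roll": the turn about the tool's z in rad. In form: [{"x": .., "y": .., "z": .., "roll": ..}, ...]. A call has 1 to 8 rows; each row is the pose to reach, as a shift and turn from the pose commanded when the call began, along the tool's axes at that moment; what a row does not reach only later rows make up. A row lasts 1/10 s, in which the tool goes at most 50 mm and 8.59 degrees, less where a joint would pass 70% of its speed; a pose out of reach is approached as far as the arm can. A call with a gripper value outside its range is refused whole. "claw" is the opening, from 0 (shut) to 1 (fully open), set as the call begins (left out, the last holds). The fingers move at their own pace and stop on an object; the grip force is fixed at half the most. Time passes only in rows, so rows that repeat a pose let the fingers close. It gives the time, the measured TCP pose, the force, the opening and the grip force at its end, in the units of the state.
- bot.read_state(): the state, without advancing time (a new reading comes with each control period).
- bot.camera(name): name is "scene" or "top" or "wrist"; returns (picture, depth): 480x640x3 uint8, red, green, blue; 480x640 float32, m along the optical axis (not along the pixel's ray), 0 where there is no reading.
- bot.calibration(name): a dict with "fx", "fy", "cx", "cy" (pixels), "extrinsics" (4x4, takes a point from world to camera coordinates); the wrist camera has in their place "tool_from_camera" (4x4, takes a point from camera to tool coordinates, whose origin is the TCP and whose axes are the flange's). Camera axes: x right, y down, z forward; pixel columns grow to the right and rows downward; lengths in m; the calibration is good to about 2 mm. The wrist camera is an equidistant fisheye: a pixel r from the principal point sees the ray r / f radians off the axis. A picture is of the moment at which its call begins: read the wrist's pose just before it. calibration takes no time and is no camera call.
- bot.finish_job(): hands the job in; it is judged then, once.
Trained networks look in the newest picture that a camera, given by its name, has taken for a name from the list of things; names that differ only in an ending like _2 or _b are one class to them, and where a whole thing is asked for, a point or a joint stands for the part that bears it (a point fixed in the world has none). Each returns a list of dicts, best first, with "score" (0 to 1); they miss things now and then, are a little off and sometimes report something else, mostly with a low value. They report only what shows in the picture. A call takes as long as a camera call. They do not tell look-alikes from the thing itself.
- bot.find_in(camera, label): "position" ([x, y, z] in m, in world coordinates, good to about 4 mm: the middle of the surface that is visible of it).
- bot.silhouettes(camera, label): "region" (480x640 bool, what is visible of it).
- bot.tip_of(camera, label): "position" ([x, y, z] in m, in world coordinates, good to about 4 mm: a listed point, or the origin of a listed thing).
The state is a dict: "time_s": time; "joints": joint angles; "qvel": joint speeds; "joint_torque": joint torques, N m; "tcp_pos": TCP position; "tool_rot": TCP orientation; "force": force on the tool from outside, world axes, zero at the start; "wrist_torque": the same for the moment, N m; "width": opening from 0.0 (shut) to 1.0 (fully open); "grasp_force": force on a finger pad.
Only numpy, scipy, OpenCV 4.12 (cv2) and the standard library are available. Lean on these libraries where they do the work, as an engineer would, in place of code of your own. Each camera call takes 0.05 s, during which the arm holds its last target. There are 200 camera calls.

## Working session

There is one attempt and no reset: what is moved stays moved. The work goes in short steps, Python scripts to look and compute and a tool call to move; the robot and the scene stay as the last step left them, time stands still between calls to the robot, and variables do not carry over. Pictures are saved under pics/ and viewed, at most 14 in all, crops included, and the job is handed in when it is done.

Besides the shell and the picture viewer there is one more tool, called after "Emit:" as name([rows], argument=value, ...), one row to a line, values as JSON. jog_arm: Moves the arm, as the interface text tells. Its arguments: {"type":"object","properties":{"deltas":{"type":"array"},"claw":{"type":"number"}},"required":["deltas"]}

```bash
ls; mkdir -p pics; cat > h.py <<'E'
import numpy as np, cv2
from cell import bot
def save(n,f,crop=None,s=1):
    p,d=bot.camera(n)
    q=p if crop is None else p[crop[1]:crop[3],crop[0]:crop[2]]
    q=cv2.resize(q,None,fx=s,fy=s,interpolation=cv2.INTER_CUBIC)
    cv2.imwrite('pics/'+f,q[:,:,::-1]); return p,d
def cloud(n,d):
    c=bot.calibration(n); v,u=np.mgrid[:480,:640]
    P=np.stack([(u-c['cx'])/c['fx']*d,(v-c['cy'])/c['fy']*d,d],-1)
    T=np.linalg.inv(np.array(c['extrinsics'])); return P@T[:3,:3].T+T[:3,3]
E
python3 - <<'E'
from h import *
print(bot.read_state())
for n in('scene','top'):
    p,d=save(n,n+'0.png'); np.savez('pics/'+n,p=p,d=d,X=cloud(n,d))
    for l in ['sound_1','short','chipped','bent']:
        print(n,l,[(np.round(r['position'],3).tolist(),round(r['score'],2)) for r in bot.tip_of(n,l)])
for l in['nest','pocket_a','lens_grip','lens_center','lens_hinge','drawer_spot','gauge','manifold','disc_pair']:
    print(l,[(np.round(r['position'],3).tolist(),round(r['score'],2)) for r in bot.tip_of('top',l)])
E
```

```text
pics
{'time_s': 0.0, 'joints': array([ 6.66925712e+01,  1.36833822e+01, -8.16755376e-01,  7.55829655e+01,
       -9.04870152e-05,  9.00027644e+01]), 'qvel': array([ 0.13993468, -0.04001125, -0.03649946, -0.06276838, -0.09718309,
       -0.06684463]), 'joint_torque': array([-5.48327462e-04, -5.38777828e+01,  3.46440268e+01,  1.83932501e-02,
        5.43073179e-05, -6.81463760e-06]), 'tcp_pos': array([0.20754347, 0.48173723, 0.19275672]), 'tool_rot': array([-1.79916897e+02,  9.44964759e-05,  1.56689807e+02]), 'force': array([ 0.13012655,  0.37670655, -0.4791633 ]), 'wrist_torque': array([ 0.0075166 , -0.00253297,  0.00483597]), 'grasp_force': 0.0, 'width': 1.003543047013288}
scene sound_1 [([0.66, 0.498, -0.002], 0.91), ([0.595, 0.173, 0.001], 0.82), ([0.503, 0.369, 0.005], 0.81), ([0.509, 0.515, -0.0], 0.74), ([0.355, 0.384, -0.003], 0.6), ([0.375, -0.023, 0.001], 0.16)]
scene short [([0.393, 0.24, -0.001], 0.61)]
scene chipped [([0.501, 0.366, 0.003], 0.38)]
scene bent [([0.452, 0.161, -0.001], 0.78), ([0.537, -0.039, 0.013], 0.5), ([0.5, 0.365, 0.003], 0.16)]
top sound_1 [([0.599, 0
[... 168 characters left out ...]
.237, 0.002], 0.79), ([0.45, 0.156, -0.003], 0.67)]
top chipped []
top bent [([0.45, 0.159, -0.004], 0.65), ([0.595, 0.17, 0.003], 0.58), ([0.536, -0.04, 0.015], 0.43)]
nest [([0.534, -0.037, 0.0], 0.72)]
pocket_a [([0.541, -0.041, 0.018], 0.76), ([0.534, -0.109, 0.016], 0.58), ([0.546, 0.028, 0.015], 0.55)]
lens_grip [([0.485, 0.006, 0.237], 0.66)]
lens_center [([0.548, -0.006, 0.196], 0.71)]
lens_hinge [([0.775, -0.067, 0.201], 0.97)]
drawer_spot [([0.412, -0.328, 0.013], 0.87)]
gauge [([0.762, 0.129, -0.002], 0.74)]
manifold [([0.713, 0.309, 0.0], 0.67), ([0.776, -0.066, 0.201], 0.64), ([0.545, -0.01, 0.197], 0.52)]
disc_pair [([0.776, -0.066, 0.199], 0.75), ([0.37, -0.025, 0.001], 0.71)]
```

View pics/top0.png

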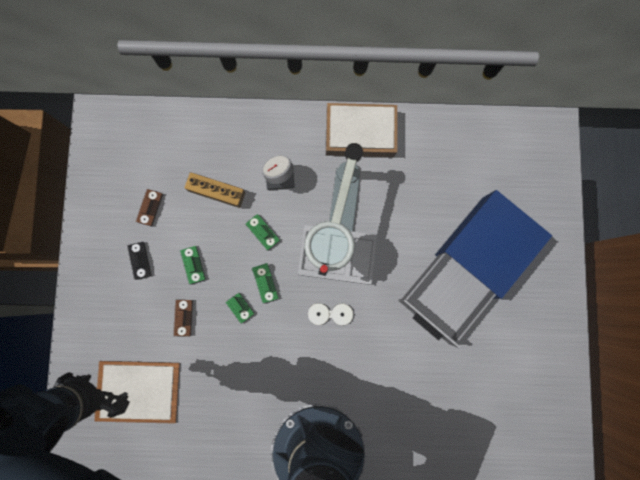

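View pics/scene0.png

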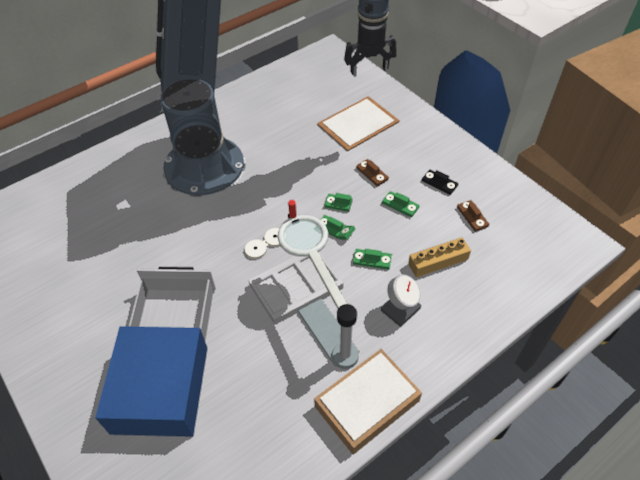

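```bash
python3 - <<'E'
from h import *
z=np.load('pics/top.npz'); p,X=z['p'],z['X']
hsv=cv2.cvtColor(p,cv2.COLOR_RGB2HSV)
m=((hsv[...,0]>35)&(hsv[...,0]<95)&(hsv[...,1]>70)).astype(np.uint8)
m=cv2.morphologyEx(m,cv2.MORPH_CLOSE,np.ones((9,9)))
n,l,s,c=cv2.connectedComponentsWithStats(m)
for i in range(1,n):
    if s[i,4]<150: continue
    P=X[l==i]; P=P[(P[:,2]>.005)&(P[:,2]<.1)]
    if len(P)<50: continue
    f=P[(P[:,2]<.02)]; t=P[(P[:,2]>.033)]
    r=cv2.minAreaRect((P[:,:2]*1000).astype(np.float32))
    print(s[i],'pix',c[i].round(),'rect',np.round(r[0]),np.round(r[1]),round(r[2],1),'maxz',P[:,2].max().round(3),'low',len(f),'high',len(t), 'rib', [np.round(q) for q in cv2.minAreaRect((t[:,:2]*1000).astype(np.float32))] if len(t)>5 else '')
c=bot.calibration('top');print({k:c[k] for k in('fx','cx','cy')},np.linalg.inv(c['extrinsics'])[:3,3])
c=bot.calibration('wrist');print(c)
E
```

```text
[246 215  33  35 534] pix [262. 232.] rect [597. 174.] [100.  43.] 41.2 maxz 0.046 low 404 high 102 rib [array([596., 175.]), array([44., 18.]), np.float64(41.0)]
[181 246  24  38 565] pix [192. 265.] rect [498. 367.] [99. 44.] 18.8 maxz 0.046 low 418 high 111 rib [array([498., 368.]), array([44., 19.]), np.float64(20.0)]
[253 264  25  39 580] pix [265. 283.] rect [452. 161.] [103.  44.] 18.2 maxz 0.046 low 334 high 109 rib [array([462., 165.]), array([69., 20.]), np.float64(13.0)]
[226 294  28  29 430] pix [240. 308.] rect [382. 229.] [73. 44.] 38.8 maxz 0.047 low 293 high 112 rib [array([391., 238.]), array([43., 19.]), np.float64(38.0)]
{'fx': 463.735317199365, 'cx': 315.9271690402884, 'cy': 238.32730123249058} [0.4262714  0.02717694 1.31743448]
{'fx': 371.64829954431775, 'fy': 371.64829954431775, 'cx': 324.7488498395165, 'cy': 247.64594990413553, 'tool_from_camera': array([[-9.81137927e-04, -9.59946856e-01, -2.80180426e-01,
         7.18221137e-02],
       [ 9.99999512e-01, -9.09283280e-04, -3.86443209e-04,
        -3.45109985e-04],
       [ 1.16201567e-04, -2.80180668e-01,  9.59947280e-01,
        -1.79805072e-01],
       [ 0.00000000e+00,  0.00000000e+00,  0.00000000e+00,
         1.00000000e+00]])}
```

The top view shows four green cassettes at (262,232), (192,265), (265,283) and (240,308). It also shows black and brown look-alikes at (138,260), (150,207) and (183,317), the lens over the nest at (330,245) with its red pin at (323,269), and the drawer at (450,300). By size, (240,308) is the short one. (265,283) has a high tip, so it looks bent. The other two measure 100 x 44. I'll check them in one enlarged crop and measure the pin.

```bash
cat >> h.py <<'E'
from scipy.spatial.transform import Rotation as Ro
def jog(x,y,z,yaw,s=None):
    "delta from current measured pose to tcp x,y,z with tool yaw (deg, half turn picked nearest)"
    s=s or bot.read_state(); R=Ro.from_euler('xyz',s['tool_rot'],degrees=True).as_matrix()
    d=R.T@(np.array([x,y,z])-s['tcp_pos']); r=-(yaw-s['tool_rot'][2]); 
    r=(r+90)%180-90
    print('d',d.round(4),'roll',round(np.radians(r),3),'joints',s['joints'].round(),'yaw',s['tool_rot'][2].round(1))
E
python3 - <<'E'
from h import *
a=np.load('pics/top.npz');b=np.load('pics/scene.npz')
A=cv2.resize(a['p'][205:325,175:285],None,fx=3.6,fy=3.6,interpolation=2)
B=cv2.resize(b['p'][180:275,315:425],None,fx=3.6,fy=3.6,interpolation=2)
B=cv2.copyMakeBorder(B,0,A.shape[0]-B.shape[0],0,0,0)
cv2.imwrite('pics/crop.png',np.hstack([A,B])[:,:,::-1])
for n,z in(('t',a),('s',b)):
    h=cv2.cvtColor(z['p'],cv2.COLOR_RGB2HSV);X=z['X']
    m=((h[...,0]<8)|(h[...,0]>172))&(h[...,1]>150)&(X[...,2]>.21)&(X[...,2]<.3)
    P=X[m];print(n,len(P),np.median(P,0).round(4),P.min(0).round(3),P.max(0).round(3))
    # post cap
    m=(z['p'].max(-1)<60)&(np.hypot(X[...,0]-.775,X[...,1]+.067)<.05)&(X[...,2]>.19)
    P=X[m];print('hinge',len(P),np.median(P,0).round(4))
X=a['X']; m=(abs(X[...,2]-.026)<.006)&(np.hypot(X[...,0]-.534,X[...,1]+.037)<.16)&(X[...,1]<.09)
h=cv2.cvtColor(a['p'],cv2.COLOR_RGB2HSV); m&=(h[...,1]<60)
m=cv2.morphologyEx(m.astype(np.uint8),cv2.MORPH_OPEN,np.ones((3,3)))>0
print(m.sum(),cv2.minAreaRect((X[m][:,:2]*1000).astype(np.float32)))
jog(.485,.006,.30,90+165)
E
```

```text
t 33 [0.4822 0.0023 0.2641] [ 0.477 -0.003  0.259] [0.491 0.009 0.267]
hinge 211 [ 0.7722 -0.0658  0.2175]
s 94 [4.916e-01 1.000e-04 2.503e-01] [ 0.478 -0.005  0.215] [0.498 0.011 0.268]
hinge 347 [ 0.7827 -0.0693  0.2169]
902 ((536.2286376953125, -38.09983825683594), (206.48092651367188, 140.200927734375), 83.88543701171875)
d [-0.4431 -0.3276 -0.1066] roll 1.426 joints [67. 14. -1. 76.  0. 90.] yaw 156.7
```

View pics/crop.png

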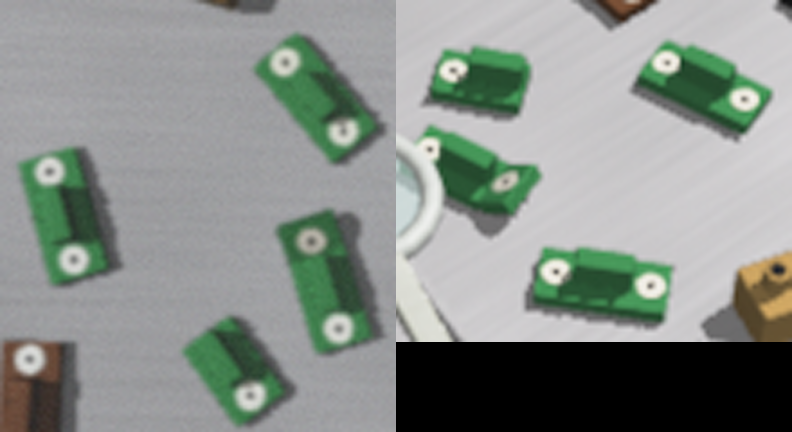

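The crop settles it. (262,232) and (192,265) are whole and flat with two discs, so they are sound. (265,283) has its end bent up, and (240,308) is short with one disc. I'll take the pin first.

```bash
python3 - <<'E'
from h import *
jog(.484,.004,.30,166.6)
E
```

```text
d [-0.4429 -0.3298 -0.1066] roll -0.173 joints [67. 14. -1. 76.  0. 90.] yaw 156.7
```

Emit:
jog_arm([
  {"z": -0.05},
  {"z": -0.1066},
  {"x": -0.443,"y": -0.33,"z": -0.107,"roll": -0.17},
  {"x": -0.443,"y": -0.33,"z": -0.107,"roll": -0.17},
  {"x": -0.443,"y": -0.33,"z": -0.107,"roll": -0.17},
  {"x": -0.443,"y": -0.33,"z": -0.107,"roll": -0.17},
  {"x": -0.443,"y": -0.33,"z": -0.107,"roll": -0.17},
  {"x": -0.443,"y": -0.33,"z": -0.107,"roll": -0.17},
], claw=1)

```text
invalid input at $.deltas[0]: expected keys x, y, z, roll
```

```bash
python3 - <<'E'
from h import *
jog(.484,.004,.30,166.6)
E
```

```text
d [-0.4429 -0.3298 -0.1066] roll -0.173 joints [67. 14. -1. 76.  0. 90.] yaw 156.7
```

Emit:
jog_arm([
  {"x": 0,"y": 0,"z": -0.05,"roll": 0},
  {"x": 0,"y": 0,"z": -0.107,"roll": 0},
  {"x": -0.443,"y": -0.33,"z": -0.107,"roll": -0.17},
  {"x": -0.443,"y": -0.33,"z": -0.107,"roll": -0.17},
  {"x": -0.443,"y": -0.33,"z": -0.107,"roll": -0.17},
  {"x": -0.443,"y": -0.33,"z": -0.107,"roll": -0.17},
  {"x": -0.443,"y": -0.33,"z": -0.107,"roll": -0.17},
  {"x": -0.443,"y": -0.33,"z": -0.107,"roll": -0.17},
], claw=1)

```text
time_s: 1.75
tcp_pos: [0.3571, 0.2226, 0.2974]
tool_rot: [180.0, 0.0, 166.5]
force: [0.9, 0.9, 0.3]
width: 1.0
grasp_force: 0.0
```

```bash
python3 - <<'E'
from h import *
jog(.484,.004,.30,166.6)
E
```

```text
d [-0.1745 -0.1828 -0.0025] roll -0.002 joints [32.  2.  1. 88. -0. 45.] yaw 166.5
```

Emit:
jog_arm([
  {"x": -0.1745,"y": -0.183,"z": -0.0025,"roll": 0},
  {"x": -0.1745,"y": -0.183,"z": -0.0025,"roll": 0},
  {"x": -0.1745,"y": -0.183,"z": -0.0025,"roll": 0},
  {"x": -0.1745,"y": -0.183,"z": -0.0025,"roll": 0},
  {"x": -0.1745,"y": -0.183,"z": -0.0025,"roll": 0},
  {"x": -0.1745,"y": -0.183,"z": -0.0025,"roll": 0},
  {"x": -0.1745,"y": -0.183,"z": -0.0025,"roll": 0},
  {"x": -0.1745,"y": -0.183,"z": -0.0025,"roll": 0},
])

```text
time_s: 2.55
tcp_pos: [0.4829, 0.0062, 0.2997]
tool_rot: [180.0, -0.0, 166.4]
force: [-0.2, 1.1, -0.1]
width: 0.996
grasp_force: 0.0
```

```bash
cat >> h.py <<'E'
def wcloud(d,s):
    c=bot.calibration('wrist'); v,u=np.mgrid[:480,:640]; a=(u-c['cx'])/c['fx'];b=(v-c['cy'])/c['fy']
    r=np.hypot(a,b)+1e-9; t=np.tan(np.minimum(r,1.4))/r; P=np.stack([a*t*d,b*t*d,d],-1)
    T=np.array(c['tool_from_camera']); P=P@T[:3,:3].T+T[:3,3]
    R=Ro.from_euler('xyz',s['tool_rot'],degrees=True).as_matrix(); return P@R.T+s['tcp_pos']
E
python3 - <<'E'
from h import *
s=bot.read_state(); p,d=save('wrist','w1.png'); X=wcloud(d,s)
h=cv2.cvtColor(p,cv2.COLOR_RGB2HSV)
m=((h[...,0]<8)|(h[...,0]>172))&(h[...,1]>150)&(X[...,2]>.2)&(X[...,2]<.3)
P=X[m];print(len(P),np.median(P,0).round(4),P.min(0).round(3),P.max(0).round(3))
T=P[P[:,2]>.258];print('top',len(T),T.mean(0).round(4),T.min(0).round(4),T.max(0).round(4))
print([(np.round(r['position'],3),r['score']) for r in bot.tip_of('wrist','lens_grip')])
jog(.484,.004,.30,166.6)
E
```

```text
94 [0.4835 0.0024 0.2622] [ 0.477 -0.004  0.261] [0.491 0.01  0.264]
top 94 [0.4842 0.0025 0.2623] [ 0.4775 -0.0044  0.261 ] [0.4912 0.0105 0.2639]
[(array([0.483, 0.004, 0.238]), 0.78), (array([0.545, 0.03 , 0.015]), 0.24)]
d [-0.0018 -0.0024 -0.0001] roll -0.001 joints [ 1.  9.  8. 90.  0. 14.] yaw 166.5
```

Emit:
jog_arm([
  {"x": -0.002,"y": -0.003,"z": 0.04,"roll": 0},
  {"x": -0.002,"y": -0.003,"z": 0.065,"roll": 0},
  {"x": -0.002,"y": -0.003,"z": 0.08,"roll": 0},
  {"x": -0.002,"y": -0.003,"z": 0.08,"roll": 0},
  {"x": -0.002,"y": -0.003,"z": 0.08,"roll": 0},
])

```text
time_s: 3.15
tcp_pos: [0.4844, 0.0031, 0.2204]
tool_rot: [180.0, 0.0, 166.5]
force: [0.3, 0.7, 0.0]
width: 1.001
grasp_force: 0.0
```

Emit:
jog_arm([
  {"x": 0,"y": 0,"z": 0,"roll": 0},
  {"x": 0,"y": 0,"z": 0,"roll": 0},
  {"x": 0,"y": 0,"z": 0,"roll": 0},
  {"x": 0,"y": 0,"z": 0,"roll": 0},
  {"x": 0,"y": 0,"z": 0,"roll": 0},
  {"x": 0,"y": 0,"z": 0,"roll": 0},
  {"x": 0,"y": 0,"z": 0,"roll": 0},
  {"x": 0,"y": 0,"z": 0,"roll": 0},
], claw=0)

```text
time_s: 3.95
tcp_pos: [0.4847, 0.0022, 0.2202]
tool_rot: [180.0, 0.0, 166.4]
force: [-1.0, 0.1, 5.5]
width: 0.16
grasp_force: 58.5
```

```bash
python3 - <<'E'
from h import *
s=bot.read_state(); t=s['tcp_pos'];print(t,s['tool_rot'],s['width'])
H=np.array([.775,-.065]); v=t[:2]-H; r=np.hypot(*v); a0=np.arctan2(v[1],v[0]); print(r,np.degrees(a0))
R=Ro.from_euler('xyz',s['tool_rot'],degrees=True).as_matrix()
for k in range(1,17):
    da=np.radians(5)*k; a=a0+da
    w=np.r_[H+.3*np.array([np.cos(a),np.sin(a)]),t[2]]
    print(k,(R.T@(w-t)).round(4)[:2].tolist(),'roll',-da.round(3),w[:2].round(3))
E
```

```text
[0.48472306 0.00218256 0.22018899] [1.79989466e+02 3.84495372e-02 1.66430470e+02] 0.15953480079310275
0.29794999502828556 166.96873828643245
1 [0.0007, -0.0262] roll -0.087 [ 0.478 -0.023]
2 [-0.003, -0.0521] roll -0.175 [ 0.475 -0.049]
3 [-0.0089, -0.0776] roll -0.262 [ 0.475 -0.075]
4 [-0.017, -0.1025] roll -0.349 [ 0.477 -0.101]
5 [-0.0272, -0.1265] roll -0.436 [ 0.482 -0.127]
6 [-0.0395, -0.1496] roll -0.524 [ 0.488 -0.153]
7 [-0.0538, -0.1716] roll -0.611 [ 0.497 -0.177]
8 [-0.0699, -0.1922] roll -0.698 [ 0.508 -0.201]
9 [-0.0878, -0.2113] roll -0.785 [ 0.52  -0.224]
10 [-0.1073, -0.2288] roll -0.873 [ 0.535 -0.245]
11 [-0.1282, -0.2446] roll -0.96 [ 0.552 -0.266]
12 [-0.1504, -0.2584] roll -1.047 [ 0.57  -0.284]
13 [-0.1737, -0.2703] roll -1.134 [ 0.59  -0.301]
14 [-0.198, -0.2801] roll -1.222 [ 0.611 -0.317]
15 [-0.223, -0.2877] roll -1.309 [ 0.634 -0.33 ]
16 [-0.2486, -0.2931] roll -1.396 [ 0.658 -0.341]
```

Emit:
jog_arm([
  {"x": 0.001,"y": -0.026,"z": 0,"roll": -0.087},
  {"x": -0.003,"y": -0.052,"z": 0,"roll": -0.175},
  {"x": -0.009,"y": -0.078,"z": 0,"roll": -0.262},
  {"x": -0.017,"y": -0.1025,"z": 0,"roll": -0.349},
  {"x": -0.027,"y": -0.1265,"z": 0,"roll": -0.436},
  {"x": -0.0395,"y": -0.15,"z": 0,"roll": -0.524},
  {"x": -0.054,"y": -0.172,"z": 0,"roll": -0.611},
  {"x": -0.07,"y": -0.192,"z": 0,"roll": -0.698},
])

```text
time_s: 4.75
tcp_pos: [0.5092, -0.201, 0.2202]
tool_rot: [180.0, 0.2, -153.3]
force: [8.3, 8.5, 4.5]
width: 0.16
grasp_force: 60.1
```

```bash
python3 - <<'E'
from h import *
s=bot.read_state(); t=s['tcp_pos'];print(t,s['tool_rot'],s['width'])
H=np.array([.775,-.065]); v=t[:2]-H; r=np.hypot(*v); a0=np.arctan2(v[1],v[0]); print(r,np.degrees(a0))
R=Ro.from_euler('xyz',s['tool_rot'],degrees=True).as_matrix()
for k in range(1,9):
    da=np.radians(5)*k; a=a0+da
    w=np.r_[H+.3*np.array([np.cos(a),np.sin(a)]),t[2]]
    print(k,(R.T@(w-t)).round(4)[:2].tolist(),'roll',-da.round(3),w[:2].round(3))
E
```

```text
[ 0.50915719 -0.20101936  0.22022978] [ 179.97629106    0.20804688 -153.34656479] 0.1598944043245693
0.2986196040265916 -152.9032932069734
1 [0.0, -0.0261] roll -0.087 [ 0.521 -0.224]
2 [-0.0036, -0.0521] roll -0.175 [ 0.536 -0.246]
3 [-0.0094, -0.0776] roll -0.262 [ 0.552 -0.266]
4 [-0.0175, -0.1025] roll -0.349 [ 0.571 -0.285]
5 [-0.0277, -0.1266] roll -0.436 [ 0.591 -0.302]
6 [-0.04, -0.1497] roll -0.524 [ 0.612 -0.317]
7 [-0.0542, -0.1717] roll -0.611 [ 0.635 -0.33 ]
8 [-0.0703, -0.1923] roll -0.698 [ 0.658 -0.341]
```

Emit:
jog_arm([
  {"x": 0,"y": -0.026,"z": 0,"roll": -0.087},
  {"x": -0.0035,"y": -0.052,"z": 0,"roll": -0.175},
  {"x": -0.0095,"y": -0.0775,"z": 0,"roll": -0.262},
  {"x": -0.0175,"y": -0.1025,"z": 0,"roll": -0.349},
  {"x": -0.0275,"y": -0.1265,"z": 0,"roll": -0.436},
  {"x": -0.04,"y": -0.15,"z": 0,"roll": -0.524},
  {"x": -0.04,"y": -0.15,"z": 0,"roll": -0.524},
  {"x": -0.04,"y": -0.15,"z": 0,"roll": -0.524},
])

```text
time_s: 5.55
tcp_pos: [0.6129, -0.3171, 0.2203]
tool_rot: [-179.8, 0.2, -123.5]
force: [6.7, 4.9, 4.9]
width: 0.16
grasp_force: 60.3
```

Emit:
jog_arm([
  {"x": 0,"y": 0,"z": 0,"roll": 0},
  {"x": 0,"y": 0,"z": 0,"roll": 0},
  {"x": 0,"y": 0,"z": 0,"roll": 0},
  {"x": 0,"y": 0,"z": 0,"roll": 0},
  {"x": 0,"y": 0,"z": -0.03,"roll": 0},
  {"x": 0,"y": 0,"z": -0.07,"roll": 0},
  {"x": 0,"y": 0,"z": -0.09,"roll": 0},
  {"x": 0,"y": 0,"z": -0.09,"roll": 0},
], claw=1)

```text
time_s: 6.35
tcp_pos: [0.6109, -0.318, 0.3131]
tool_rot: [-179.7, 0.0, -123.6]
force: [0.0, 0.3, 0.2]
width: 0.997
grasp_force: 0.0
```

```bash
python3 - <<'E'
from h import *
p,d=save('top','top1.png'); X=cloud('top',d)
h=cv2.cvtColor(p,cv2.COLOR_RGB2HSV)
m=(abs(X[...,2]-.026)<.004)&(np.hypot(X[...,0]-.534,X[...,1]+.037)<.14)&(h[...,1]<60)
m=cv2.morphologyEx(m.astype(np.uint8),cv2.MORPH_OPEN,np.ones((2,2)))>0
print(m.sum(),cv2.minAreaRect((X[m][:,:2]*1000).astype(np.float32)))
print('nest',[(np.round(r['position'],3).tolist(),round(r['score'],2)) for r in bot.tip_of('top','nest')])
for l in['pocket_a','lens_center','drawer_spot']:
  print(l,[(np.round(r['position'],3).tolist(),round(r['score'],2)) for r in bot.tip_of('top',l)])
g=((h[...,0]>35)&(h[...,0]<95)&(h[...,1]>70)).astype(np.uint8)
g=cv2.morphologyEx(g,cv2.MORPH_CLOSE,np.ones((9,9)))
n,l,s,c=cv2.connectedComponentsWithStats(g)
for i in range(1,n):
    if s[i,4]<150: continue
    P=X[l==i]; P=P[(P[:,2]>.005)&(P[:,2]<.1)]
    if len(P)<50: continue
    print(c[i].round(),[np.round(q,1) for q in cv2.minAreaRect((P[:,:2]*1000).astype(np.float32))], [np.round(q,1) for q in cv2.minAreaRect((P[P[:,2]>.035][:,:2]*1000).astype(np.float32))])
# drawer walls
q=(X[...,2]>.05)&(X[...,2]<.11)&(X[...,1]<-.2)&(X[...,0]<.7)
print('cab+drawer',cv2.minAreaRect((X[q][:,:2]*1000).astype(np.float32)))
q=(X[...,2]>.095)&(X[...,2]<.115)&(X[...,1]<-.2)&(h[...,0]>100)&(h[...,0]<130)&(h[...,1]>120)
print('cab',cv2.minAreaRect((X[q][:,:2]*1000).astype(np.float32)))
E
```

```text
1321 ((512.5652465820312, -40.75196075439453), (211.21571350097656, 184.41954040527344), 84.69017028808594)
nest [([0.536, -0.034, -0.002], 0.63), ([0.649, -0.264, 0.197], 0.57), ([0.713, 0.313, -0.002], 0.46)]
pocket_a [([0.537, -0.041, 0.018], 0.87), ([0.534, -0.107, 0.015], 0.84), ([0.547, 0.03, 0.016], 0.78)]
lens_center [([0.648, -0.262, 0.199], 0.63)]
drawer_spot [([0.414, -0.328, 0.013], 0.86), ([0.647, -0.265, 0.199], 0.24)]
[262. 232.] [array([596.7, 174.3]), array([100.3,  43.4]), np.float64(41.3)] [array([596.4, 175.5]), array([43.6, 17.8]), np.float64(41.4)]
[192. 265.] [array([498.1, 366.5]), array([99.2, 44.8]), np.float64(18.1)] [array([498.2, 368.4]), array([45. , 19.3]), np.float64(21.1)]
[265. 283.] [array([451.7, 160.7]), array([101.7,  43.8]), np.float64(18.5)] [array([450.3, 161.5]), array([43.5, 17.6]), np.float64(18.4)]
[240. 308.] [array([381.6, 228.9]), array([72.5, 44.1]), np.float64(38.2)] [array([391.3, 237.8]), array([42.4, 18.2]), np.float64(36.4)]
cab+drawer ((523.52587890625, -340.19952392578125), (96.97183227539062, 383.12939453125), 56.658058166503906)
cab ((588.669921875, -396.54632568359375), (64.24391174316406, 169.1318817138672), 47.16168212890625)
```

View pics/top1.png

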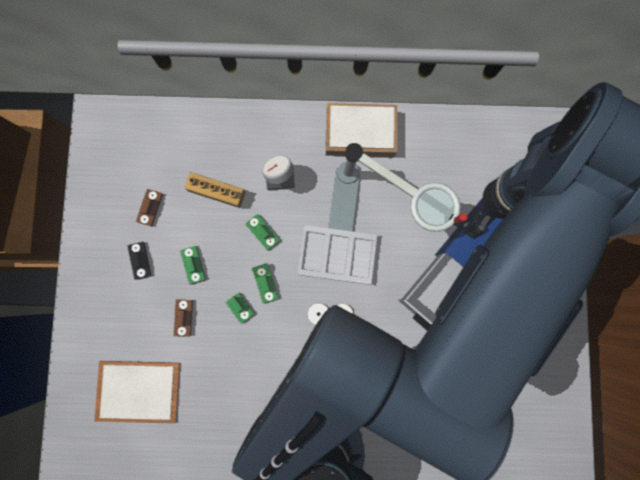

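The lens is clear, now at (436,207). The nest at (338,254) shows three empty pockets. Next I'll fix the drawer axes from the first picture and compute the reach to the bent cassette.

```bash
python3 - <<'E'
from h import *
a=np.load('pics/top.npz');X=a['X'];p=a['p'];h=cv2.cvtColor(p,cv2.COLOR_RGB2HSV)
f=lambda q:[np.round(k,1) for k in cv2.minAreaRect((X[q][:,:2]*1000).astype(np.float32))]
R=(X[...,1]<-.15)&(X[...,0]<.75)&(X[...,0]>.25)&(np.arange(480)[:,None]<380)
q=R&(abs(X[...,2]-.104)<.006)&(h[...,0]>100)&(h[...,0]<130)&(h[...,1]>120); print('cab',q.sum(),f(q))
q=R&(abs(X[...,2]-.095)<.006)&(h[...,1]<100); print('front',q.sum(),f(q))
q=R&(abs(X[...,2]-.011)<.005)&(np.hypot(X[...,0]-.414,X[...,1]+.328)<.08); print('floor',q.sum(),f(q))
q=R&(abs(X[...,2]-.067)<.005)&(h[...,1]<100); print('walls',q.sum(),f(q))
jog(.4505,.1612,.20,18.4)
E
```

```text
cab 5753 [array([ 570.1, -459.6]), array([191.3, 221.1]), np.float64(50.6)]
front 203 [array([ 506. , -405.5]), array([187.6, 392.3]), np.float64(50.7)]
floor 2183 [array([ 419.7, -337. ]), array([152.4, 138.1]), np.float64(50.5)]
walls 286 [array([ 504., -404.]), array([188.9, 387.4]), np.float64(50.6)]
d [-0.3107  0.3969  0.1091] roll 0.664 joints [-27.  33.  46. 103.  -0. -84.] yaw -123.6
```

Emit:
jog_arm([
  {"x": -0.31,"y": 0.397,"z": 0,"roll": 0.664},
  {"x": -0.31,"y": 0.397,"z": 0,"roll": 0.664},
  {"x": -0.31,"y": 0.397,"z": 0,"roll": 0.664},
  {"x": -0.31,"y": 0.397,"z": 0,"roll": 0.664},
  {"x": -0.31,"y": 0.397,"z": 0,"roll": 0.664},
  {"x": -0.31,"y": 0.397,"z": 0.05,"roll": 0.664},
  {"x": -0.31,"y": 0.397,"z": 0.11,"roll": 0.664},
  {"x": -0.31,"y": 0.397,"z": 0.11,"roll": 0.664},
])

```text
time_s: 7.4
tcp_pos: [0.4857, 0.0525, 0.255]
tool_rot: [-180.0, -0.0, -161.6]
force: [0.4, 0.2, 0.9]
width: 0.998
grasp_force: 0.0
```

```bash
python3 - <<'E'
from h import *
jog(.4505,.1612,.15,18.4)
E
```

```text
d [-0.0009  0.1143  0.105 ] roll -0.0 joints [  6.   9.   3.  83.  -0. -12.] yaw -161.6
```

Emit:
jog_arm([
  {"x": -0.001,"y": 0.114,"z": 0.105,"roll": 0},
  {"x": -0.001,"y": 0.114,"z": 0.105,"roll": 0},
  {"x": -0.001,"y": 0.114,"z": 0.105,"roll": 0},
  {"x": -0.001,"y": 0.114,"z": 0.105,"roll": 0},
  {"x": -0.001,"y": 0.114,"z": 0.105,"roll": 0},
  {"x": -0.001,"y": 0.114,"z": 0.105,"roll": 0},
])

```text
time_s: 8.0
tcp_pos: [0.4525, 0.159, 0.1516]
tool_rot: [-180.0, 0.0, -161.6]
force: [1.1, -1.0, 0.1]
width: 0.999
grasp_force: 0.0
```

```bash
cat >> h.py <<'E'
def greens(X,p,near=None):
    h=cv2.cvtColor(p,cv2.COLOR_RGB2HSV)
    g=((h[...,0]>35)&(h[...,0]<95)&(h[...,1]>70)).astype(np.uint8)
    g=cv2.morphologyEx(g,cv2.MORPH_CLOSE,np.ones((9,9)))
    n,l,s,c=cv2.connectedComponentsWithStats(g)
    for i in range(1,n):
        if s[i,4]<150: continue
        P=X[(l==i)&(h[...,1]>70)]; P=P[(P[:,2]>.005)&(P[:,2]<.12)]
        T=P[P[:,2]>P[:,2].max()-.008] if near is None else P[P[:,2]>near]
        if len(P)<50 or len(T)<5: continue
        f=lambda P:[np.round(q,1).tolist() for q in cv2.minAreaRect((P[:,:2]*1000).astype(np.float32))]
        print(c[i].round(),f(P),'rib',f(T),len(T),P[:,2].max().round(3))
E
python3 - <<'E'
from h import *
s=bot.read_state();p,d=save('wrist','w2.png');X=wcloud(d,s);greens(X,p,.034)
jog(.4505,.1612,.016,18.4)
E
```

```text
[425. 180.] [[383.0, 228.1], [73.2, 45.4], 38.3] rib [[392.8, 236.3], [43.4, 18.4], 38.8] 1064 0.041
[326. 226.] [[452.6, 160.5], [102.1, 45.0], 18.8] rib [[450.9, 160.2], [42.7, 17.4], 18.0] 1138 0.041
[275. 429.] [[773.7, 27.3], [73.6, 948.1], 41.2] rib [[780.7, 27.7], [62.5, 910.1], 41.2] 511 0.049
[294. 359.] [[597.0, 174.3], [99.7, 46.0], 41.6] rib [[597.3, 174.1], [44.6, 18.9], 40.8] 735 0.041
d [0.0017 0.003  0.1359] roll -0.001 joints [ 19.  10. -11.  68.  -0.   1.] yaw -161.6
```

View pics/w2.png

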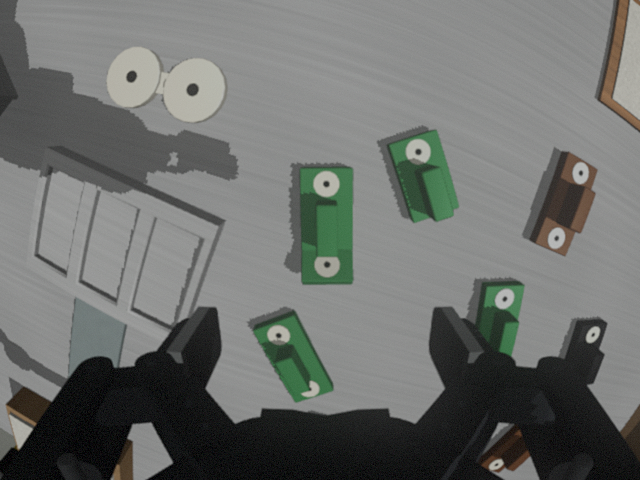

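The wrist view shows the bent cassette (lower end raised) at (326,226), the short one at (425,180), the two sound ones lower down and the discs at (165,83). The rib positions agree with the top camera. I'll take the bent one now.

Emit:
jog_arm([
  {"x": 0.001,"y": 0.0016,"z": 0.05,"roll": 0},
  {"x": 0.001,"y": 0.0016,"z": 0.1,"roll": 0},
  {"x": 0.001,"y": 0.0016,"z": 0.125,"roll": 0},
  {"x": 0.001,"y": 0.0016,"z": 0.135,"roll": 0},
  {"x": 0.001,"y": 0.0016,"z": 0.135,"roll": 0},
  {"x": 0.001,"y": 0.0016,"z": 0.135,"roll": 0},
])

```text
time_s: 8.65
tcp_pos: [0.4522, 0.1606, 0.0176]
tool_rot: [-180.0, 0.1, -161.6]
force: [-0.3, -0.8, -0.2]
width: 1.003
grasp_force: 0.0
```

Emit:
jog_arm([
  {"x": 0,"y": 0,"z": 0,"roll": 0},
  {"x": 0,"y": 0,"z": 0,"roll": 0},
  {"x": 0,"y": 0,"z": 0,"roll": 0},
  {"x": 0,"y": 0,"z": 0,"roll": 0},
  {"x": 0,"y": 0,"z": 0,"roll": 0},
  {"x": 0,"y": 0,"z": 0,"roll": 0},
  {"x": 0,"y": 0,"z": 0,"roll": 0},
  {"x": 0,"y": 0,"z": 0,"roll": 0},
], claw=0)

```text
time_s: 9.45
tcp_pos: [0.4506, 0.1606, 0.0161]
tool_rot: [-180.0, -0.0, -161.6]
force: [-0.5, -0.1, -0.2]
width: -0.004
grasp_force: 0.0
```

Emit:
jog_arm([
  {"x": 0,"y": 0,"z": -0.05,"roll": 0},
  {"x": 0,"y": 0,"z": -0.1,"roll": 0},
  {"x": 0,"y": 0,"z": -0.15,"roll": 0},
  {"x": 0,"y": 0,"z": -0.18,"roll": 0},
  {"x": 0,"y": 0,"z": -0.18,"roll": 0},
])

```text
time_s: 9.95
tcp_pos: [0.4529, 0.1614, 0.2005]
tool_rot: [180.0, 0.4, -161.6]
force: [1.3, 0.5, 0.4]
width: -0.004
grasp_force: 0.0
```

```bash
cat >> h.py <<'E'
S=np.array([.413,-.329]);a=np.radians(-39.4)
def D(x,y): return S+x*np.array([np.cos(a),np.sin(a)])+y*np.array([-np.sin(a),np.cos(a)])
E
python3 - <<'E'
from h import *
print(D(0,.038),D(0,-.038))
jog(*D(0,-.038),.20,-39.4)
E
```

```text
[ 0.43711976 -0.29963612] [ 0.38888024 -0.35836388]
d [ 0.2249 -0.473  -0.0012] roll 1.009 joints [20.  9. -6. 75. -0.  1.] yaw -161.6
```

The fingers closed on nothing, so I'll look.

```bash
python3 - <<'E'
from h import *
s=bot.read_state();p,d=save('wrist','w3.png');X=wcloud(d,s);greens(X,p,.034)
E
```

```text
[411. 173.] [[383.0, 228.2], [73.1, 45.4], 38.6] rib [[392.7, 236.4], [43.3, 18.6], 38.2] 816 0.042
[324. 212.] [[453.1, 160.7], [102.0, 44.9], 18.6] rib [[451.1, 160.8], [43.3, 18.1], 18.1] 827 0.042
[478. 305.] [[499.9, 365.8], [99.6, 46.6], 18.9] rib [[499.0, 366.6], [43.1, 17.3], 18.1] 468 0.041
[280. 315.] [[578.6, 158.1], [52.0, 46.6], 42.9] rib [[586.2, 159.3], [7.6, 10.0], 43.1] 59 0.041
```

View pics/w3.png

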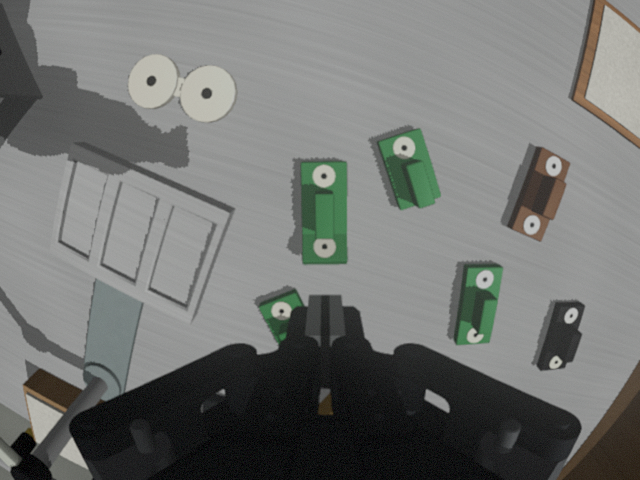

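```bash
python3 - <<'E'
from h import *
s=bot.read_state();p,d=bot.camera('wrist');X=wcloud(d,{'tool_rot':[0,0,0],'tcp_pos':np.zeros(3)})
for v in(296,300,310,320,335):print(v,X[v,315].round(4),X[v,334].round(4),d[v,315])
pt,dt=bot.camera('scene');P=cloud('scene',dt)
q=np.linalg.norm(P-s['tcp_pos'],axis=-1)<.06;print(q.sum(),P[q].min(0) if q.any() else '')
print(s['tcp_pos'],s['width'],[(np.round(P[q&(P[...,2]<P[q][:,2].min()+.01)].mean(0),3))])
E
```

```text
296 [ 0.0113 -0.0038 -0.042 ] [ 0.0115  0.0038 -0.0425] 0.1492357
300 [ 0.0119 -0.0037 -0.0473] [ 0.0118  0.0037 -0.0471] 0.14404362
310 [ 0.0123 -0.0035 -0.0571] [ 0.0123  0.0035 -0.057 ] 0.13450052
320 [ 0.0117 -0.0033 -0.0638] [ 0.012   0.0033 -0.0645] 0.12823997
335 [ 0.0115 -0.0031 -0.0741] [ 0.011   0.0031 -0.0732] 0.11836918
48 [0.44895622 0.14693981 0.233114  ]
[0.4519072  0.16108782 0.19806017] -0.0003513771947309791 [array([0.458, 0.159, 0.24 ])]
```

Both cameras put the real finger tips about 35–40 mm above the reported TCP, which explains the miss. I'll measure that offset precisely.

```bash
python3 - <<'E'
from h import *
Z={'tool_rot':[0,0,0],'tcp_pos':np.zeros(3)}
p,d=bot.camera('wrist');X=wcloud(d,Z)
q=(abs(X[...,1])<.03)&(X[...,2]>-.08)&(X[...,2]<.03)&(abs(X[...,0])<.03)
print('shut: tip z',np.percentile(X[q][:,2],[90,99,100]).round(4),'x at tip',X[q&(X[...,2]>-.045)].mean(0).round(4))
s=bot.read_state()
pt,dt=bot.camera('scene');P=cloud('scene',dt)-s['tcp_pos']
q=(np.hypot(P[...,0],P[...,1])<.02)&(abs(P[...,2])<.1)
print('scene tip z rel',np.percentile(P[q][:,2],[0,1,5]),q.sum())
v,u=np.nonzero(q);print(u.min(),u.max(),v.min(),v.max())
c=pt[max(0,v.min()-60):v.max()+60,max(0,u.min()-60):u.max()+80];cv2.imwrite('pics/s3.png',cv2.resize(c,None,fx=3,fy=3)[:600,:800,::-1])
E
```

```text
shut: tip z [-0.0478 -0.0414 -0.0397] x at tip [ 0.0111 -0.0001 -0.0428]
scene tip z rel [0.03902297 0.0410393  0.04442167] 135
328 341 156 175
```

View pics/s3.png

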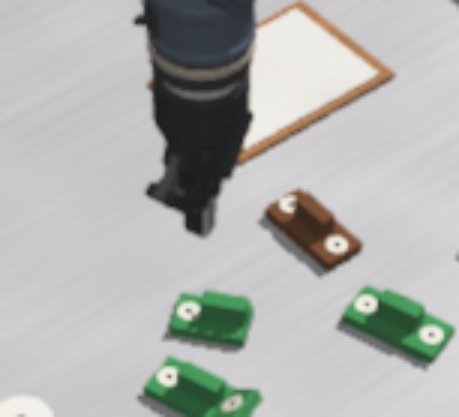

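The real tips sit 39 mm behind the reported TCP in both cameras, so I'll aim 39 mm deeper. For the bent cassette that is a reported z of about -0.021.

Emit:
jog_arm([
  {"x": 0.001,"y": -0.0005,"z": 0.05,"roll": 0},
  {"x": 0.001,"y": -0.0005,"z": 0.1,"roll": 0},
  {"x": 0.001,"y": -0.0005,"z": 0.15,"roll": 0},
  {"x": 0.001,"y": -0.0005,"z": 0.19,"roll": 0},
  {"x": 0.001,"y": -0.0005,"z": 0.205,"roll": 0},
  {"x": 0.001,"y": -0.0005,"z": 0.21,"roll": 0},
  {"x": 0.001,"y": -0.0005,"z": 0.21,"roll": 0},
], claw=1)

```text
time_s: 10.9
tcp_pos: [0.449, 0.1595, -0.0148]
tool_rot: [-180.0, -0.1, -161.6]
force: [-0.2, -0.3, 1.0]
width: 1.001
grasp_force: 0.0
```

```bash
python3 - <<'E'
from h import *
s=bot.read_state();print(s['force'],s['width']);jog(.451,.1608,-.021,18.4)
E
```

```text
[-0.22096168 -0.29458387  1.01651891] 1.001313339669058
d [-0.0023  0.0006  0.0062] roll 0.0 joints [ 20.  19. -27.  44.  -0.   1.] yaw -161.6
```

Emit:
jog_arm([
  {"x": -0.002,"y": 0.0006,"z": 0.006,"roll": 0},
  {"x": -0.002,"y": 0.0006,"z": 0.006,"roll": 0},
  {"x": -0.002,"y": 0.0006,"z": 0.006,"roll": 0},
  {"x": -0.002,"y": 0.0006,"z": 0.006,"roll": 0},
  {"x": -0.002,"y": 0.0006,"z": 0.006,"roll": 0},
  {"x": -0.002,"y": 0.0006,"z": 0.006,"roll": 0},
  {"x": -0.002,"y": 0.0006,"z": 0.006,"roll": 0},
  {"x": -0.002,"y": 0.0006,"z": 0.006,"roll": 0},
], claw=0)

```text
time_s: 11.7
tcp_pos: [0.4521, 0.1612, -0.0192]
tool_rot: [-180.0, 0.1, -161.6]
force: [0.1, -0.7, 6.8]
width: 0.194
grasp_force: 59.7
```

Emit:
jog_arm([
  {"x": 0,"y": 0,"z": -0.05,"roll": 0},
  {"x": 0,"y": 0,"z": -0.1,"roll": 0},
  {"x": 0,"y": 0,"z": -0.15,"roll": 0},
  {"x": 0,"y": 0,"z": -0.2,"roll": 0},
  {"x": 0,"y": 0,"z": -0.2,"roll": 0},
  {"x": 0,"y": 0,"z": -0.2,"roll": 0},
])

```text
time_s: 12.3
tcp_pos: [0.4521, 0.1612, 0.1811]
tool_rot: [-180.0, 0.1, -161.6]
force: [-0.4, -0.0, -2.8]
width: 0.187
grasp_force: 59.4
```

```bash
python3 - <<'E'
from h import *
jog(*D(0,-.038),.18,-39.4)
E
```

```text
d [ 0.224  -0.4731  0.0005] roll 1.009 joints [20.  9. -8. 72. -0.  1.] yaw -161.6
```

Emit:
jog_arm([
  {"x": 0.224,"y": -0.473,"z": 0,"roll": 1.009},
  {"x": 0.224,"y": -0.473,"z": 0,"roll": 1.009},
  {"x": 0.224,"y": -0.473,"z": 0,"roll": 1.009},
  {"x": 0.224,"y": -0.473,"z": 0,"roll": 1.009},
  {"x": 0.224,"y": -0.473,"z": 0,"roll": 1.009},
  {"x": 0.224,"y": -0.473,"z": 0,"roll": 1.009},
  {"x": 0.224,"y": -0.473,"z": 0,"roll": 1.009},
  {"x": 0.224,"y": -0.473,"z": 0,"roll": 1.009},
])

```text
time_s: 13.1
tcp_pos: [0.4015, -0.2374, 0.1783]
tool_rot: [-180.0, -0.2, 140.4]
force: [0.8, -0.1, -1.6]
width: 0.201
grasp_force: 59.5
```

```bash
python3 - <<'E'
from h import *
jog(*D(0,-.038),.18,-39.4)
E
```

```text
d [-0.0674 -0.1012 -0.0018] roll -0.004 joints [-31.   8. -10.  72.   0.   9.] yaw 140.4
```

Emit:
jog_arm([
  {"x": -0.0674,"y": -0.101,"z": 0,"roll": 0},
  {"x": -0.0674,"y": -0.101,"z": 0,"roll": 0},
  {"x": -0.0674,"y": -0.101,"z": 0,"roll": 0},
  {"x": -0.0674,"y": -0.101,"z": 0,"roll": 0},
  {"x": -0.0674,"y": -0.101,"z": 0.05,"roll": 0},
  {"x": -0.0674,"y": -0.101,"z": 0.09,"roll": 0},
  {"x": -0.0674,"y": -0.101,"z": 0.09,"roll": 0},
])

```text
time_s: 13.8
tcp_pos: [0.3875, -0.3527, 0.0844]
tool_rot: [180.0, -0.7, 140.6]
force: [0.1, 1.2, -1.3]
width: 0.195
grasp_force: 59.4
```

```bash
python3 - <<'E'
from h import *
s=bot.read_state();print(s['force'])
p,d=save('wrist','w4.png');save('top','t4.png')
jog(*D(0,-.038),0,-39.4)
E
```

```text
[ 0.09023324  1.18308607 -1.29699694]
d [-0.0006 -0.0033  0.0898] roll 0.0 joints [-42.  17. -11.  61.  -0.  -3.] yaw 140.6
```

View pics/w4.png

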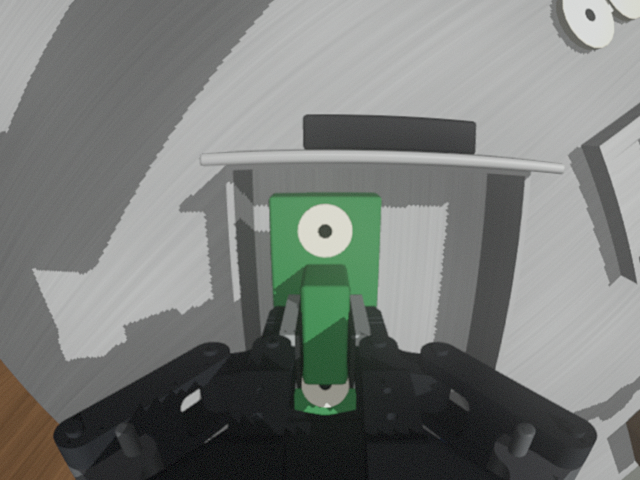

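The bent cassette hangs squarely over the drawer's left half at (325,260), clear of the walls. I'll lower and release it.

Emit:
jog_arm([
  {"x": 0,"y": -0.002,"z": 0.04,"roll": 0},
  {"x": 0,"y": -0.002,"z": 0.07,"roll": 0},
  {"x": 0,"y": -0.002,"z": 0.087,"roll": 0},
  {"x": 0,"y": -0.002,"z": 0.087,"roll": 0},
  {"x": 0,"y": -0.002,"z": 0.087,"roll": 0},
  {"x": 0,"y": -0.002,"z": 0.087,"roll": 0},
])

```text
time_s: 14.5
tcp_pos: [0.3913, -0.3594, 0.0053]
tool_rot: [-180.0, 0.2, 140.6]
force: [-0.7, -0.5, -1.6]
width: 0.194
grasp_force: 59.5
```

Emit:
jog_arm([
  {"x": 0,"y": 0,"z": 0,"roll": 0},
  {"x": 0,"y": 0,"z": 0,"roll": 0},
  {"x": 0,"y": 0,"z": 0,"roll": 0},
  {"x": 0,"y": 0,"z": 0,"roll": 0},
  {"x": 0,"y": 0,"z": -0.04,"roll": 0},
  {"x": 0,"y": 0,"z": -0.09,"roll": 0},
  {"x": 0,"y": 0,"z": -0.14,"roll": 0},
  {"x": 0,"y": 0,"z": -0.18,"roll": 0},
], claw=0.45)

```text
time_s: 15.3
tcp_pos: [0.3901, -0.3586, 0.1862]
tool_rot: [-180.0, 0.1, 140.6]
force: [0.8, -0.5, -0.3]
width: 0.45
grasp_force: 0.0
```

```bash
python3 - <<'E'
from h import *
jog(.3928,.2364,.16,38.3)
E
```

```text
d [0.3757 0.4614 0.0253] roll -1.356 joints [-43.  14.  -1.  75.  -0.  -3.] yaw 140.6
```

Emit:
jog_arm([
  {"x": 0.376,"y": 0.461,"z": 0,"roll": -1.356},
  {"x": 0.376,"y": 0.461,"z": 0,"roll": -1.356},
  {"x": 0.376,"y": 0.461,"z": 0,"roll": -1.356},
  {"x": 0.376,"y": 0.461,"z": 0,"roll": -1.356},
  {"x": 0.376,"y": 0.461,"z": 0,"roll": -1.356},
  {"x": 0.376,"y": 0.461,"z": 0,"roll": -1.356},
  {"x": 0.376,"y": 0.461,"z": 0,"roll": -1.356},
  {"x": 0.376,"y": 0.461,"z": 0,"roll": -1.356},
], claw=1)

```text
time_s: 16.1
tcp_pos: [0.391, 0.0435, 0.1834]
tool_rot: [-180.0, 0.0, -150.3]
force: [0.3, -0.8, -0.0]
width: 1.003
grasp_force: 0.0
```

```bash
python3 - <<'E'
from h import *
s=bot.read_state();p,d=bot.camera('top');greens(cloud('top',d),p)
jog(.3928,.2364,.10,38.3)
E
```

```text
[262. 232.] [[596.4, 174.2], [98.3, 44.4], 40.5] rib [[595.8, 175.0], [41.8, 17.8], 41.5] 79 0.045
[192. 265.] [[498.3, 366.8], [98.5, 44.6], 18.8] rib [[498.2, 368.2], [43.6, 19.3], 16.0] 103 0.044
[240. 308.] [[382.0, 228.5], [73.2, 43.8], 38.6] rib [[391.4, 237.4], [42.4, 17.6], 39.5] 61 0.048
[452. 309.] [[390.8, -358.9], [45.2, 101.9], 51.1] rib [[388.1, -357.2], [18.7, 42.5], 51.4] 89 0.057
d [-0.0962  0.1592  0.084 ] roll -0.135 joints [  7.   1. -17.  72.   0. -23.] yaw -149.4
```

Bent is in the drawer. Next is the short one.

Emit:
jog_arm([
  {"x": -0.096,"y": 0.159,"z": 0.04,"roll": -0.135},
  {"x": -0.096,"y": 0.159,"z": 0.04,"roll": -0.135},
  {"x": -0.096,"y": 0.159,"z": 0.06,"roll": -0.135},
  {"x": -0.096,"y": 0.159,"z": 0.084,"roll": -0.135},
  {"x": -0.096,"y": 0.159,"z": 0.084,"roll": -0.135},
  {"x": -0.096,"y": 0.159,"z": 0.084,"roll": -0.135},
])

```text
time_s: 16.75
tcp_pos: [0.396, 0.2275, 0.0979]
tool_rot: [180.0, -0.2, -142.8]
force: [-0.3, -0.4, 0.2]
width: 1.005
grasp_force: 0.0
```

```bash
python3 - <<'E'
from h import *
s=bot.read_state();p,d=bot.camera('wrist');greens(wcloud(d,s),p,.034)
jog(.3928,.2364,-.021,38.3)
E
```

```text
[336. 232.] [[382.6, 228.3], [73.4, 45.1], 38.1] rib [[392.8, 236.4], [43.2, 18.2], 38.3] 1646 0.041
[222. 430.] [[527.4, 257.3], [56.6, 277.7], 26.6] rib [[477.7, 364.1], [2.2, 8.3], 14.6] 26 0.039
d [-0.0029  0.0099  0.12  ] roll -0.02 joints [ 30.  10. -20.  60.  -0.  -7.] yaw -142.9
```

Emit:
jog_arm([
  {"x": -0.003,"y": 0.01,"z": 0.04,"roll": -0.02},
  {"x": -0.003,"y": 0.0095,"z": 0.08,"roll": -0.02},
  {"x": -0.003,"y": 0.0095,"z": 0.11,"roll": -0.02},
  {"x": -0.003,"y": 0.0095,"z": 0.119,"roll": -0.02},
  {"x": -0.003,"y": 0.0095,"z": 0.119,"roll": -0.02},
  {"x": -0.003,"y": 0.0095,"z": 0.119,"roll": -0.02},
])

```text
time_s: 17.4
tcp_pos: [0.3952, 0.2366, -0.0183]
tool_rot: [-180.0, 0.1, -141.8]
force: [0.5, -0.7, 0.2]
width: 1.0
grasp_force: 0.0
```

Emit:
jog_arm([
  {"x": 0,"y": 0,"z": 0,"roll": 0},
  {"x": 0,"y": 0,"z": 0,"roll": 0},
  {"x": 0,"y": 0,"z": 0,"roll": 0},
  {"x": 0,"y": 0,"z": 0,"roll": 0},
  {"x": 0,"y": 0,"z": 0,"roll": 0},
  {"x": 0,"y": 0,"z": 0,"roll": 0},
  {"x": 0,"y": 0,"z": 0,"roll": 0},
  {"x": 0,"y": 0,"z": 0,"roll": 0},
], claw=0)

```text
time_s: 18.2
tcp_pos: [0.394, 0.2368, -0.0195]
tool_rot: [-180.0, 0.0, -141.8]
force: [-1.6, -0.6, 6.4]
width: 0.198
grasp_force: 59.3
```

Emit:
jog_arm([
  {"x": 0,"y": 0,"z": -0.05,"roll": 0},
  {"x": 0,"y": 0,"z": -0.1,"roll": 0},
  {"x": 0,"y": 0,"z": -0.15,"roll": 0},
  {"x": 0,"y": 0,"z": -0.2,"roll": 0},
  {"x": 0,"y": 0,"z": -0.2,"roll": 0},
  {"x": 0,"y": 0,"z": -0.2,"roll": 0},
])

```text
time_s: 18.8
tcp_pos: [0.3943, 0.237, 0.1809]
tool_rot: [-180.0, 0.1, -141.8]
force: [-0.3, -0.1, -1.4]
width: 0.195
grasp_force: 59.2
```

```bash
python3 - <<'E'
from h import *
jog(*D(0,.038),.18,-39.4)
E
```

```text
d [ 2.984e-01 -4.480e-01  4.000e-04] roll 1.355 joints [ 31.   7. -10.  72.  -0.  -7.] yaw -141.8
```

Emit:
jog_arm([
  {"x": 0.298,"y": -0.448,"z": 0,"roll": 1.355},
  {"x": 0.298,"y": -0.448,"z": 0,"roll": 1.355},
  {"x": 0.298,"y": -0.448,"z": 0,"roll": 1.355},
  {"x": 0.298,"y": -0.448,"z": 0,"roll": 1.355},
  {"x": 0.298,"y": -0.448,"z": 0,"roll": 1.355},
  {"x": 0.298,"y": -0.448,"z": 0,"roll": 1.355},
  {"x": 0.298,"y": -0.448,"z": 0,"roll": 1.355},
  {"x": 0.298,"y": -0.448,"z": 0,"roll": 1.355},
])

```text
time_s: 19.6
tcp_pos: [0.4245, -0.1638, 0.1783]
tool_rot: [-180.0, -0.2, 149.1]
force: [1.5, 0.5, -1.5]
width: 0.193
grasp_force: 59.2
```

```bash
python3 - <<'E'
from h import *
jog(*D(0,.038),.1,-39.4)
E
```

```text
d [-0.0808 -0.1101  0.0781] roll 0.149 joints [-21.   7. -11.  72.   0.  10.] yaw 149.1
```

Emit:
jog_arm([
  {"x": -0.081,"y": -0.11,"z": 0,"roll": 0.149},
  {"x": -0.081,"y": -0.11,"z": 0,"roll": 0.149},
  {"x": -0.081,"y": -0.11,"z": 0,"roll": 0.149},
  {"x": -0.081,"y": -0.11,"z": 0.04,"roll": 0.149},
  {"x": -0.081,"y": -0.11,"z": 0.078,"roll": 0.149},
  {"x": -0.081,"y": -0.11,"z": 0.078,"roll": 0.149},
])

```text
time_s: 20.2
tcp_pos: [0.4355, -0.2955, 0.0959]
tool_rot: [-179.9, -0.7, 140.9]
force: [-0.5, 0.4, -1.7]
width: 0.193
grasp_force: 59.2
```

```bash
python3 - <<'E'
from h import *
jog(*D(0,.038),.003,-39.4)
E
```

```text
d [-0.0049 -0.002   0.0929] roll 0.005 joints [-34.  17. -10.  63.  -0.   5.] yaw 140.9
```

Emit:
jog_arm([
  {"x": -0.004,"y": -0.002,"z": 0.04,"roll": 0.005},
  {"x": -0.004,"y": -0.002,"z": 0.08,"roll": 0.005},
  {"x": -0.004,"y": -0.002,"z": 0.093,"roll": 0.005},
  {"x": -0.004,"y": -0.002,"z": 0.093,"roll": 0.005},
  {"x": -0.004,"y": -0.002,"z": 0.093,"roll": 0.005},
  {"x": -0.004,"y": -0.002,"z": 0.093,"roll": 0.005},
])

```text
time_s: 20.8
tcp_pos: [0.4427, -0.3026, 0.0107]
tool_rot: [180.0, 0.1, 140.7]
force: [0.2, -0.1, -0.2]
width: 0.196
grasp_force: 59.3
```

Emit:
jog_arm([
  {"x": 0,"y": 0,"z": 0,"roll": 0},
  {"x": 0,"y": 0,"z": 0,"roll": 0},
  {"x": 0,"y": 0,"z": 0,"roll": 0},
  {"x": 0,"y": 0,"z": 0,"roll": 0},
  {"x": 0,"y": 0,"z": -0.04,"roll": 0},
  {"x": 0,"y": 0,"z": -0.09,"roll": 0},
  {"x": 0,"y": 0,"z": -0.14,"roll": 0},
  {"x": 0,"y": 0,"z": -0.2,"roll": 0},
], claw=0.45)

```text
time_s: 21.6
tcp_pos: [0.4412, -0.3018, 0.2013]
tool_rot: [-180.0, 0.0, 140.6]
force: [0.6, -0.7, 0.4]
width: 0.451
grasp_force: 0.0
```

```bash
python3 - <<'E'
from h import *
s=bot.read_state();p,d=bot.camera('wrist');greens(wcloud(d,s),p)
jog(.535,-.04,.2,-6)
E
```

```text
[249. 216.] [[389.4, -363.0], [52.9, 102.2], 50.4] rib [[389.9, -359.6], [18.5, 43.4], 50.9] 891 0.052
[325. 207.] [[431.7, -293.9], [45.8, 73.2], 49.8] rib [[441.2, -302.4], [18.3, 42.2], 50.3] 906 0.053Traceback (most recent call last):
  File "<stdin>", line 2, in <module>
  File "h.py", line 32, in greens
    T=P[P[:,2]>P[:,2].max()-.008] if near is None else P[P[:,2]>near]
               ~~~~~~~~~~^^
    return umr_maximum(a, axis, None, out, keepdims, initial, where)
ValueError: zero-size array to reduction operation maximum which has no identity
```

Both rejects lie flat in the drawer. Next I'll measure the pockets from close above the nest.

```bash
python3 - <<'E'
from h import *
jog(.53,-.03,.2,-6)
E
```

```text
d [0.1069 0.2662 0.0086] roll -0.582 joints [-34.  14.   2.  77.  -0.   5.] yaw 140.6
```

Emit:
jog_arm([
  {"x": 0.107,"y": 0.266,"z": 0,"roll": -0.58},
  {"x": 0.107,"y": 0.266,"z": 0,"roll": -0.58},
  {"x": 0.107,"y": 0.266,"z": 0,"roll": -0.58},
  {"x": 0.107,"y": 0.266,"z": 0,"roll": -0.58},
  {"x": 0.107,"y": 0.266,"z": 0,"roll": -0.58},
  {"x": 0.107,"y": 0.266,"z": 0,"roll": -0.58},
  {"x": 0.107,"y": 0.266,"z": 0,"roll": -0.58},
  {"x": 0.107,"y": 0.266,"z": 0,"roll": -0.58},
], claw=1)

```text
time_s: 22.45
tcp_pos: [0.5275, -0.0278, 0.1989]
tool_rot: [-180.0, -0.0, 174.0]
force: [-0.0, 0.2, 0.7]
width: 0.999
grasp_force: 0.0
```

```bash
cat >> h.py <<'E'
def nestfit(X):
    "pockets = floor regions (z~.016) inside the plate"
    m=(abs(X[...,2]-.016)<.0045)&(np.hypot(X[...,0]-.537,X[...,1]+.038)<.13)
    m=cv2.morphologyEx(m.astype(np.uint8),cv2.MORPH_OPEN,np.ones((5,5)))
    n,l,s,c=cv2.connectedComponentsWithStats(m)
    for i in range(1,n):
        if s[i,4]>300:
            P=X[l==i]; print('pocket',s[i,4],[np.round(k,1) for k in cv2.minAreaRect((P[:,:2]*1000).astype(np.float32))],np.median(P[:,2]).round(4))
    m=(abs(X[...,2]-.026)<.0035)&(np.hypot(X[...,0]-.537,X[...,1]+.038)<.135)
    m=cv2.morphologyEx(m.astype(np.uint8),cv2.MORPH_OPEN,np.ones((3,3)))>0
    print('plate',[np.round(k,1) for k in cv2.minAreaRect((X[m][:,:2]*1000).astype(np.float32))],np.median(X[m][:,2]).round(4))
E
python3 - <<'E'
from h import *
s=bot.read_state();print(s['tcp_pos'])
p,d=save('wrist','w5.png');X=wcloud(d,s);nestfit(X)
for l in('pocket_a','nest'):print([(np.round(r['position'],4).tolist(),round(r['score'],2)) for r in bot.tip_of('wrist',l)])
E
```

```text
[ 0.52750512 -0.02778063  0.19893469]
pocket 5164 [array([538.8, -40. ]), array([ 51.4, 104.9]), np.float64(83.7)] 0.0153
pocket 5011 [array([546.2,  28.3]), array([ 51.3, 105.8]), np.float64(83.7)] 0.0154
pocket 4812 [array([ 531.3, -107.9]), array([ 50.7, 105. ]), np.float64(84.0)] 0.0154
plate [array([538. , -39.5]), array([207. , 140.6]), np.float64(83.6)] 0.0252
[([0.5444, 0.0299, 0.0129], 0.94), ([0.5415, -0.0419, 0.0164], 0.75), ([0.5278, -0.1073, 0.0148], 0.74)]
[([0.5361, -0.0381, 0.0032], 0.76)]
```

View pics/w5.png

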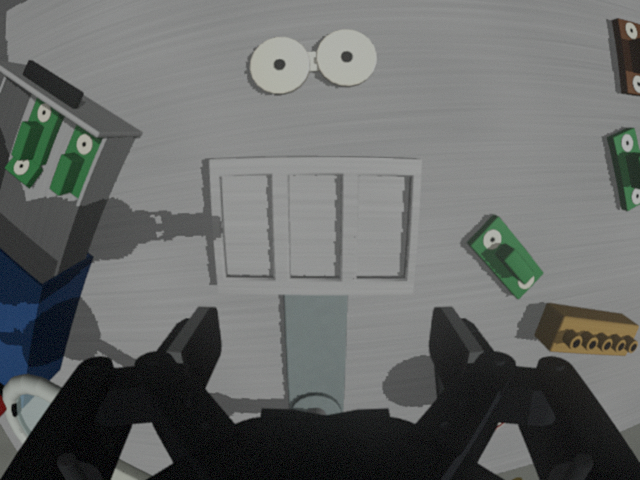

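All three pockets are empty and measured: the centre one is at (0.539,-0.040) and the +y one at (0.546,0.028), at yaw -6.2°. Now I'll fetch the nearer sound cassette.

```bash
python3 - <<'E'
from h import *
jog(.595,.172,.12,41.2)
E
```

```text
d [-0.0457  0.2077  0.079 ] roll -0.827 joints [-3. 14.  0. 77. -0.  3.] yaw 173.8
```

Emit:
jog_arm([
  {"x": -0.046,"y": 0.208,"z": 0,"roll": -0.827},
  {"x": -0.046,"y": 0.208,"z": 0,"roll": -0.827},
  {"x": -0.046,"y": 0.208,"z": 0,"roll": -0.827},
  {"x": -0.046,"y": 0.208,"z": 0.04,"roll": -0.827},
  {"x": -0.046,"y": 0.208,"z": 0.079,"roll": -0.827},
  {"x": -0.046,"y": 0.208,"z": 0.079,"roll": -0.827},
  {"x": -0.046,"y": 0.208,"z": 0.079,"roll": -0.827},
])

```text
time_s: 23.3
tcp_pos: [0.5945, 0.1725, 0.118]
tool_rot: [179.9, -0.2, -138.7]
force: [-0.7, 0.0, 0.2]
width: 1.003
grasp_force: 0.0
```

```bash
python3 - <<'E'
from h import *
s=bot.read_state();p,d=bot.camera('wrist');greens(wcloud(d,s),p,.034)
jog(.597,.174,-.021,41.2)
E
```

```text
[323. 236.] [[597.8, 174.0], [99.4, 45.1], 41.4] rib [[597.7, 173.9], [43.2, 18.1], 41.6] 1443 0.042
[543. 294.] [[500.0, 366.2], [99.0, 46.3], 18.7] rib [[500.4, 366.3], [44.1, 18.8], 17.4] 663 0.041
d [-0.0026  0.0002  0.1407] roll -0.002 joints [ 16.  25.   5.  70.  -0. -25.] yaw -138.9
```

Emit:
jog_arm([
  {"x": -0.003,"y": 0,"z": 0.05,"roll": -0.004},
  {"x": -0.003,"y": 0,"z": 0.1,"roll": -0.004},
  {"x": -0.003,"y": 0,"z": 0.13,"roll": -0.004},
  {"x": -0.003,"y": 0,"z": 0.14,"roll": -0.004},
  {"x": -0.003,"y": 0,"z": 0.14,"roll": -0.004},
  {"x": -0.003,"y": 0,"z": 0.14,"roll": -0.004},
])

```text
time_s: 23.95
tcp_pos: [0.5995, 0.1752, -0.0176]
tool_rot: [-179.9, 0.2, -138.6]
force: [0.0, 1.0, 0.5]
width: 1.001
grasp_force: 0.0
```

Emit:
jog_arm([
  {"x": 0,"y": 0,"z": 0,"roll": 0},
  {"x": 0,"y": 0,"z": 0,"roll": 0},
  {"x": 0,"y": 0,"z": 0,"roll": 0},
  {"x": 0,"y": 0,"z": 0,"roll": 0},
  {"x": 0,"y": 0,"z": 0,"roll": 0},
  {"x": 0,"y": 0,"z": 0,"roll": 0},
  {"x": 0,"y": 0,"z": 0,"roll": 0},
  {"x": 0,"y": 0,"z": 0,"roll": 0},
], claw=0)

```text
time_s: 24.75
tcp_pos: [0.5981, 0.1755, -0.0194]
tool_rot: [-180.0, 0.0, -138.5]
force: [-0.4, -0.8, 5.6]
width: 0.196
grasp_force: 60.2
```

```bash
python3 - <<'E'
from h import *
s=bot.read_state();print(s['tcp_pos'],s['width'])
E
```

```text
[ 0.59809061  0.1755235  -0.0193998 ] 0.19631623731090458
```

Emit:
jog_arm([
  {"x": 0,"y": 0,"z": -0.05,"roll": 0},
  {"x": 0,"y": 0,"z": -0.1,"roll": 0},
  {"x": 0,"y": 0,"z": -0.14,"roll": 0},
  {"x": 0,"y": 0,"z": -0.14,"roll": 0},
  {"x": 0,"y": 0,"z": -0.14,"roll": 0},
])

```text
time_s: 25.25
tcp_pos: [0.598, 0.1755, 0.1204]
tool_rot: [-180.0, 0.1, -138.5]
force: [0.7, -0.8, -2.7]
width: 0.197
grasp_force: 59.3
```

```bash
python3 - <<'E'
from h import *
s=bot.read_state();print(s['tcp_pos'])
p,d=bot.camera('wrist');greens(wcloud(d,s),p)
jog(.5388,-.040,s['tcp_pos'][2],-6.2)
E
```

```text
[0.5979701  0.175495   0.12044718]
[292. 385.] [[902.4, 183.5], [35.2, 457.5], 67.9] rib [[692.2, 253.5], [2.2, 15.3], 41.4] 26 0.065
[544. 288.] [[499.9, 366.5], [98.6, 46.6], 18.4] rib [[500.1, 366.0], [43.8, 17.7], 19.3] 632 0.041Traceback (most recent call last):
  File "<stdin>", line 3, in <module>
  File "h.py", line 32, in greens
    T=P[P[:,2]>P[:,2].max()-.008] if near is None else P[P[:,2]>near]
               ~~~~~~~~~~^^
    return umr_maximum(a, axis, None, out, keepdims, initial, where)
ValueError: zero-size array to reduction operation maximum which has no identity
```

```bash
sed -i 's/&(P\[:,2\]<.12)\]/\&(P[:,2]<.12)]\n        if len(P)<50: continue/' h.py; cat >> h.py <<'E'
def held():
    s=bot.read_state();p,d=bot.camera('wrist');X=wcloud(d,{'tool_rot':[0,0,0],'tcp_pos':np.zeros(3)})
    h=cv2.cvtColor(p,cv2.COLOR_RGB2HSV); g=(h[...,0]>35)&(h[...,0]<95)&(h[...,1]>70)&(abs(X[...,2]+.02)<.045)&(np.hypot(X[...,0],X[...,1])<.09)
    P=X[g]; F=P[P[:,2]>-.012]
    print('held',len(P),'foot x max',np.percentile(F[:,0],[98,99.5]).round(4),'y',np.percentile(F[F[:,0]>.02][:,1],[1,99]).round(4),'z foot',np.median(F[:,2]).round(4),[np.round(k,1) for k in cv2.minAreaRect((F[:,:2]*1000).astype(np.float32))])
E
python3 - <<'E'
from h import *
s=bot.read_state();held()
jog(.5401,-.0401,.12,-6.2)
E
```

```text
Traceback (most recent call last):
  File "h.py", line 54, in held
    print('held',len(P),'foot x max',np.percentile(F[:,0],[98,99.5]).round(4),'y',np.percentile(F[F[:,0]>.02][:,1],[1,99]).round(4),'z foot',np.median(F[:,2]).round(4),[np.round(k,1) for k in cv2.minAreaRect((F[:,:2]*1000).astype(np.float32))])
                                     ~~~~~~~~~~~~~^^^^^^^^^^^^^^^^^^
IndexError: index -1 is out of bounds for axis 0 with size 0
```

```bash
sed -i 's/abs(X\[...,2\]+.02)<.045/abs(X[...,2]+.04)<.03/; s/P\[:,2\]>-.012/P[:,2]>-.045/' h.py
python3 - <<'E'
from h import *
s=bot.read_state();held()
jog(.5401,-.0401,.12,-6.2)
E
```

```text
held 12978 foot x max [0.0501 0.0505] y [-0.0215  0.0226] z foot -0.0327 [array([0.8, 0.4]), array([99.8, 45.1]), np.float64(0.3)]
d [ 0.1848 -0.1238 -0.0015] roll 0.832 joints [ 16.  25.   5.  70.  -0. -25.] yaw -138.5
```

Emit:
jog_arm([
  {"x": 0.185,"y": -0.124,"z": 0,"roll": 0.832},
  {"x": 0.185,"y": -0.124,"z": 0,"roll": 0.832},
  {"x": 0.185,"y": -0.124,"z": 0,"roll": 0.832},
  {"x": 0.185,"y": -0.124,"z": 0,"roll": 0.832},
  {"x": 0.185,"y": -0.124,"z": 0,"roll": 0.832},
  {"x": 0.185,"y": -0.124,"z": 0,"roll": 0.832},
  {"x": 0.185,"y": -0.124,"z": 0,"roll": 0.832},
  {"x": 0.185,"y": -0.124,"z": 0,"roll": 0.832},
])

```text
time_s: 26.2
tcp_pos: [0.5408, -0.0399, 0.1191]
tool_rot: [-180.0, -0.1, 174.0]
force: [0.1, -0.1, -0.6]
width: 0.197
grasp_force: 59.2
```

```bash
python3 - <<'E'
from h import *
s=bot.read_state();print(s['width']);held()
jog(.5396,-.0405,.02,-6.2)
E
```

```text
0.19704394399855038
held 13070 foot x max [0.0502 0.0506] y [-0.0223  0.0221] z foot -0.0327 [array([ 1. , -0.2]), array([99.8, 45.5]), np.float64(0.1)]
d [ 0.0011 -0.001   0.0993] roll 0.004 joints [-4. 17. -7. 66. -0.  2.] yaw 174.0
```

Emit:
jog_arm([
  {"x": 0.001,"y": -0.0007,"z": 0.05,"roll": 0.004},
  {"x": 0.001,"y": -0.0007,"z": 0.09,"roll": 0.004},
  {"x": 0.001,"y": -0.0007,"z": 0.1,"roll": 0.004},
  {"x": 0.001,"y": -0.0007,"z": 0.1,"roll": 0.004},
  {"x": 0.001,"y": -0.0007,"z": 0.1,"roll": 0.004},
  {"x": 0.001,"y": -0.0007,"z": 0.1,"roll": 0.004},
])

```text
time_s: 26.85
tcp_pos: [0.5419, -0.0406, 0.022]
tool_rot: [180.0, 0.2, 173.6]
force: [-0.2, -0.0, -1.5]
width: 0.195
grasp_force: 59.2
```

```bash
python3 - <<'E'
from h import *
print(bot.read_state()['tcp_pos']);jog(.5397,-.0402,-.003,-6.2)
E
```

```text
[ 0.54185404 -0.04062139  0.02202662]
d [0.0023 0.0002 0.025 ] roll -0.003 joints [ -4.  22. -16.  52.  -0.   2.] yaw 173.6
```

Emit:
jog_arm([
  {"x": 0,"y": 0,"z": 0,"roll": 0},
  {"x": 0,"y": 0,"z": 0,"roll": 0},
  {"x": 0,"y": 0,"z": 0,"roll": 0},
])

```text
time_s: 27.15
tcp_pos: [0.5406, -0.0407, 0.0207]
tool_rot: [-180.0, 0.1, 173.6]
force: [1.2, 0.1, -0.5]
width: 0.195
grasp_force: 59.2
```

```bash
python3 - <<'E'
from h import *
jog(.5397,-.0402,-.003,-6.2)
E
```

```text
d [0.0009 0.0004 0.0237] roll -0.004 joints [ -4.  22. -16.  52.  -0.   2.] yaw 173.6
```

Emit:
jog_arm([
  {"x": 0.0008,"y": 0.0004,"z": 0.01,"roll": -0.003},
  {"x": 0.0008,"y": 0.0004,"z": 0.017,"roll": -0.003},
  {"x": 0.0008,"y": 0.0004,"z": 0.022,"roll": -0.003},
  {"x": 0.0008,"y": 0.0004,"z": 0.0235,"roll": -0.003},
  {"x": 0.0008,"y": 0.0004,"z": 0.0235,"roll": -0.003},
  {"x": 0.0008,"y": 0.0004,"z": 0.0235,"roll": -0.003},
])

```text
time_s: 27.75
tcp_pos: [0.5388, -0.0402, -0.0034]
tool_rot: [-180.0, -0.1, 173.8]
force: [-3.6, 0.4, 6.1]
width: 0.192
grasp_force: 60.1
```

Emit:
jog_arm([
  {"x": 0,"y": 0,"z": 0,"roll": 0},
  {"x": 0,"y": 0,"z": 0,"roll": 0},
  {"x": 0,"y": 0,"z": 0,"roll": 0},
  {"x": 0,"y": 0,"z": 0,"roll": 0},
  {"x": 0,"y": 0,"z": -0.03,"roll": 0},
  {"x": 0,"y": 0,"z": -0.07,"roll": 0},
  {"x": 0,"y": 0,"z": -0.12,"roll": 0},
  {"x": 0,"y": 0,"z": -0.12,"roll": 0},
], claw=0.45)

```text
time_s: 28.55
tcp_pos: [0.5431, -0.0404, 0.1228]
tool_rot: [180.0, 0.6, 173.8]
force: [1.3, 0.1, -0.1]
width: 0.455
grasp_force: 0.0
```

```bash
python3 - <<'E'
from h import *
s=bot.read_state();p,d=bot.camera('wrist');X=wcloud(d,s);greens(X,p,.045)
jog(.498,.366,.12,18.5)
E
```

```text
[ 21. 146.] [[415.4, -320.7], [86.8, 78.5], 53.7] rib [[441.2, -301.6], [18.8, 43.3], 50.0] 723 0.052
[325. 227.] [[538.4, -39.5], [46.6, 99.2], 83.6] rib [[537.1, -40.4], [18.0, 42.7], 84.0] 1548 0.058
d [ 0.0877  0.3992 -0.0006] roll -0.432 joints [-4. 17. -7. 66. -0.  2.] yaw 173.8
```

The first sound cassette is seated flat in the centre pocket. Now the second.

Emit:
jog_arm([
  {"x": 0.089,"y": 0.399,"z": 0,"roll": -0.432},
  {"x": 0.089,"y": 0.399,"z": 0,"roll": -0.432},
  {"x": 0.089,"y": 0.399,"z": 0,"roll": -0.432},
  {"x": 0.089,"y": 0.399,"z": 0,"roll": -0.432},
  {"x": 0.089,"y": 0.399,"z": 0,"roll": -0.432},
  {"x": 0.089,"y": 0.399,"z": 0,"roll": -0.432},
  {"x": 0.089,"y": 0.399,"z": 0,"roll": -0.432},
  {"x": 0.089,"y": 0.399,"z": 0,"roll": -0.432},
], claw=1)

```text
time_s: 29.4
tcp_pos: [0.4942, 0.3591, 0.1153]
tool_rot: [-180.0, -0.1, -161.5]
force: [1.2, -0.8, -0.2]
width: 1.0
grasp_force: 0.0
```

```bash
python3 - <<'E'
from h import *
s=bot.read_state();p,d=bot.camera('wrist');greens(wcloud(d,s),p,.034)
jog(.499,.366,.12,18.5)
E
```

```text
[332. 241.] [[499.4, 367.0], [99.2, 45.2], 18.5] rib [[499.0, 367.1], [43.3, 17.6], 18.3] 1416 0.041
d [-0.0052 -0.0019 -0.0051] roll 0.004 joints [36. 24.  3. 69.  0. 18.] yaw -161.3
```

Emit:
jog_arm([
  {"x": -0.002,"y": 0,"z": 0,"roll": 0},
  {"x": -0.002,"y": 0,"z": 0,"roll": 0},
  {"x": -0.002,"y": 0,"z": 0,"roll": 0},
])

```text
time_s: 29.75
tcp_pos: [0.4971, 0.3567, 0.116]
tool_rot: [-180.0, -0.1, -161.5]
force: [0.2, -0.7, -0.6]
width: 0.998
grasp_force: 0.0
```

```bash
python3 - <<'E'
from h import *
jog(.499,.367,-.021,18.4)
E
```

```text
d [-0.0052  0.0093  0.137 ] roll 0.001 joints [36. 24.  3. 69. -0. 17.] yaw -161.5
```

Emit:
jog_arm([
  {"x": -0.005,"y": 0.009,"z": 0.04,"roll": 0},
  {"x": -0.005,"y": 0.009,"z": 0.09,"roll": 0},
  {"x": -0.005,"y": 0.009,"z": 0.12,"roll": 0},
  {"x": -0.005,"y": 0.009,"z": 0.136,"roll": 0},
  {"x": -0.005,"y": 0.009,"z": 0.136,"roll": 0},
  {"x": -0.005,"y": 0.009,"z": 0.136,"roll": 0},
  {"x": -0.005,"y": 0.009,"z": 0.136,"roll": 0},
])

```text
time_s: 30.45
tcp_pos: [0.5002, 0.3681, -0.0179]
tool_rot: [180.0, 0.1, -161.5]
force: [-0.6, 0.2, -0.4]
width: 1.002
grasp_force: 0.0
```

Emit:
jog_arm([
  {"x": 0,"y": 0,"z": 0,"roll": 0},
  {"x": 0,"y": 0,"z": 0,"roll": 0},
  {"x": 0,"y": 0,"z": 0,"roll": 0},
  {"x": 0,"y": 0,"z": 0,"roll": 0},
  {"x": 0,"y": 0,"z": 0,"roll": 0},
  {"x": 0,"y": 0,"z": 0,"roll": 0},
  {"x": 0,"y": 0,"z": 0,"roll": 0},
  {"x": 0,"y": 0,"z": 0,"roll": 0},
], claw=0)

```text
time_s: 31.25
tcp_pos: [0.4992, 0.3683, -0.0191]
tool_rot: [180.0, 0.0, -161.5]
force: [-0.3, -0.6, 5.8]
width: 0.194
grasp_force: 59.9
```

Emit:
jog_arm([
  {"x": 0,"y": 0,"z": -0.05,"roll": 0},
  {"x": 0,"y": 0,"z": -0.1,"roll": 0},
  {"x": 0,"y": 0,"z": -0.14,"roll": 0},
  {"x": 0,"y": 0,"z": -0.16,"roll": 0},
  {"x": 0,"y": 0,"z": -0.16,"roll": 0},
  {"x": 0,"y": 0,"z": -0.16,"roll": 0},
])

```text
time_s: 31.85
tcp_pos: [0.4988, 0.368, 0.1397]
tool_rot: [-180.0, -0.0, -161.5]
force: [-0.7, 0.0, -2.0]
width: 0.193
grasp_force: 59.0
```

```bash
python3 - <<'E'
from h import *
held()
jog(.547,.0283,.14,-6.2)
E
```

```text
held 12817 foot x max [0.0492 0.0495] y [-0.0219  0.0223] z foot -0.0324 [array([-0.1,  0.4]), array([ 45.4, 100.1]), np.float64(89.7)]
d [ 0.0616 -0.3372 -0.0007] roll 0.431 joints [36. 24.  7. 73. -0. 18.] yaw -161.5
```

Emit:
jog_arm([
  {"x": 0.0622,"y": -0.3372,"z": 0,"roll": 0.431},
  {"x": 0.0622,"y": -0.3372,"z": 0,"roll": 0.431},
  {"x": 0.0622,"y": -0.3372,"z": 0,"roll": 0.431},
  {"x": 0.0622,"y": -0.3372,"z": 0,"roll": 0.431},
  {"x": 0.0622,"y": -0.3372,"z": 0,"roll": 0.431},
  {"x": 0.0622,"y": -0.3372,"z": 0,"roll": 0.431},
  {"x": 0.0622,"y": -0.3372,"z": 0,"roll": 0.431},
  {"x": 0.0622,"y": -0.3372,"z": 0,"roll": 0.431},
])

```text
time_s: 32.7
tcp_pos: [0.5465, 0.0238, 0.1386]
tool_rot: [-179.9, -0.2, 173.5]
force: [-0.6, 0.5, -1.6]
width: 0.195
grasp_force: 59.3
```

```bash
python3 - <<'E'
from h import *
jog(.546,.028,.021,-6.2)
E
```

```text
d [0.0006 0.0043 0.1176] roll -0.005 joints [ 3. 17. -4. 69. -0.  9.] yaw 173.5
```

Emit:
jog_arm([
  {"x": 0,"y": 0,"z": 0,"roll": 0},
  {"x": 0,"y": 0,"z": 0.05,"roll": 0},
  {"x": 0,"y": 0,"z": 0.1,"roll": 0},
  {"x": 0,"y": 0,"z": 0.117,"roll": 0},
  {"x": 0,"y": 0,"z": 0.117,"roll": 0},
  {"x": 0,"y": 0,"z": 0.117,"roll": 0},
  {"x": 0,"y": 0,"z": 0.117,"roll": 0},
  {"x": 0,"y": 0,"z": 0.117,"roll": 0},
])

```text
time_s: 33.5
tcp_pos: [0.5483, 0.0291, 0.025]
tool_rot: [180.0, 0.1, 173.9]
force: [0.2, 0.2, -1.2]
width: 0.198
grasp_force: 59.3
```

```bash
python3 - <<'E'
from h import *
held();jog(.546,.028,-.003,-6.2)
E
```

```text
held 17352 foot x max [0.0491 0.0496] y [-0.0759  0.0219] z foot -0.0319 [array([ -0.1, -28.3]), array([101.4, 100. ]), np.float64(90.0)]
d [ 0.0021 -0.0011  0.0279] roll 0.001 joints [  3.  22. -15.  53.  -0.   9.] yaw 173.8
```

Emit:
jog_arm([
  {"x": 0.0016,"y": -0.0008,"z": 0.004,"roll": 0},
  {"x": 0.0016,"y": -0.0008,"z": 0.004,"roll": 0},
  {"x": 0.0016,"y": -0.0008,"z": 0.004,"roll": 0},
])

```text
time_s: 33.85
tcp_pos: [0.5454, 0.0279, 0.0196]
tool_rot: [-180.0, -0.0, 173.8]
force: [0.2, 0.4, -1.4]
width: 0.197
grasp_force: 59.3
```

```bash
python3 - <<'E'
from h import *
jog(.5462,.0283,-.003,-6.2)
E
```

```text
d [-0.0008  0.0005  0.0226] roll 0.0 joints [  3.  22. -15.  52.  -0.   9.] yaw 173.8
```

Emit:
jog_arm([
  {"x": -0.0005,"y": 0.0004,"z": 0.01,"roll": 0},
  {"x": -0.0005,"y": 0.0004,"z": 0.017,"roll": 0},
  {"x": -0.0005,"y": 0.0004,"z": 0.021,"roll": 0},
  {"x": -0.0005,"y": 0.0004,"z": 0.0225,"roll": 0},
  {"x": -0.0005,"y": 0.0004,"z": 0.0225,"roll": 0},
  {"x": -0.0005,"y": 0.0004,"z": 0.0225,"roll": 0},
])

```text
time_s: 34.45
tcp_pos: [0.546, 0.0284, -0.0031]
tool_rot: [-180.0, -0.0, 173.8]
force: [-0.0, 0.1, -0.7]
width: 0.196
grasp_force: 59.5
```

Emit:
jog_arm([
  {"x": 0,"y": 0,"z": 0,"roll": 0},
  {"x": 0,"y": 0,"z": 0,"roll": 0},
  {"x": 0,"y": 0,"z": 0,"roll": 0},
  {"x": 0,"y": 0,"z": 0,"roll": 0},
  {"x": 0,"y": 0,"z": -0.03,"roll": 0},
  {"x": 0,"y": 0,"z": -0.07,"roll": 0},
  {"x": 0,"y": 0,"z": -0.12,"roll": 0},
  {"x": 0,"y": 0,"z": -0.17,"roll": 0},
], claw=0.45)

```text
time_s: 35.25
tcp_pos: [0.5455, 0.0283, 0.1688]
tool_rot: [-180.0, -0.0, 173.8]
force: [1.6, 0.2, -0.2]
width: 0.443
grasp_force: 0.0
```

Emit:
jog_arm([
  {"x": 0,"y": 0,"z": 0,"roll": 0},
  {"x": 0,"y": 0,"z": 0,"roll": 0},
  {"x": 0,"y": 0,"z": 0,"roll": 0},
])

```text
time_s: 35.55
tcp_pos: [0.5454, 0.0283, 0.1661]
tool_rot: [-180.0, -0.1, 173.8]
force: [-1.0, -0.2, 0.0]
width: 0.45
grasp_force: 0.0
```

```bash
python3 - <<'E'
from h import *
s=bot.read_state();p,d=save('wrist','w6.png');X=wcloud(d,s)
h=cv2.cvtColor(p,cv2.COLOR_RGB2HSV);g=(h[...,0]>35)&(h[...,0]<95)&(h[...,1]>70)
for c in((.5462,.0283),(.5388,-.04)):
    q=g&(np.hypot(X[...,0]-c[0],X[...,1]-c[1])<.058)
    u=np.abs((X[...,0]-c[0])*.108+(X[...,1]-c[1])*.994)<.032
    P=X[q&u];f=lambda P:[np.round(k,1).tolist() for k in cv2.minAreaRect((P[:,:2]*1000).astype(np.float32))]
    print(f(P[P[:,2]>.02]),'rib',f(P[P[:,2]>.05]),'foot z',np.median(P[(P[:,2]<.04)][:,2]).round(4),'ribz',np.median(P[P[:,2]>.05][:,2]).round(4))
    for sg in(-1,1):
        e=P[(P[:,2]<.04)&(sg*(P[:,0]-c[0])>.028)];print(sg,len(e),np.median(e[:,2]).round(4) if len(e) else '')
nestfit(X)
p,d=bot.camera('top');greens(cloud('top',d),p)
for l in('lens_grip','lens_center','lens_hinge'):print([(np.round(r['position'],4).tolist(),round(r['score'],2)) for r in bot.tip_of('top',l)])
jog(.545,-.13,.30,0)
E
```

```text
[[545.5, 28.5], [64.0, 99.0], 84.7] rib [[538.2, 29.5], [52.4, 51.8], 38.1] foot z 0.0293 ribz 0.2908
-1 811 0.0292
1 626 0.0293
[[538.5, -36.1], [55.8, 99.1], 82.2] rib [[538.8, -28.8], [41.6, 43.4], 83.5] foot z 0.0293 ribz 0.2648
-1 794 0.0292
1 612 0.0292
pocket 5093 [array([ 530.8, -108.6]), array([ 50.4, 105.5]), np.float64(84.1)] 0.0154
plate [array([538.2, -39.8]), array([207.6, 141. ]), np.float64(83.5)] 0.0253
[442. 304.] [[413.3, -329.4], [123.3, 100.9], 52.2] rib [[414.4, -328.1], [95.1, 42.6], 47.8] 85 0.06
[([0.6125, -0.3152, 0.237], 0.8)]
[([0.6496, -0.2634, 0.1949], 0.76)]
[([0.7776, -0.0657, 0.2007], 0.56)]
d [-0.0163 -0.1575 -0.1339] roll -0.108 joints [ 3. 16. -1. 73. -0.  9.] yaw 173.8
```

View pics/w6.png

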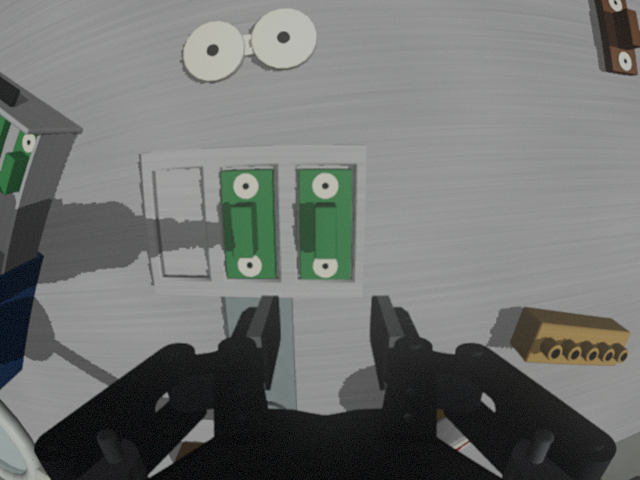

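Both sound cassettes at (250,222) and (325,222) sit square and flat. Foot top is at 29 mm over the whole plate, and both rejects are in the drawer. Now back to the pin.

```bash
python3 - <<'E'
from h import *
jog(.6115,-.3175,.27,-123.6)
E
```

```text
d [-0.1026 -0.3368 -0.104 ] roll -1.092 joints [ 3. 16. -1. 73. -0.  9.] yaw 173.8
```

Emit:
jog_arm([
  {"x": 0,"y": 0,"z": -0.05,"roll": -0.1},
  {"x": 0,"y": 0,"z": -0.104,"roll": -0.25},
  {"x": -0.103,"y": -0.337,"z": -0.104,"roll": -1.092},
  {"x": -0.103,"y": -0.337,"z": -0.104,"roll": -1.092},
  {"x": -0.103,"y": -0.337,"z": -0.104,"roll": -1.092},
  {"x": -0.103,"y": -0.337,"z": -0.104,"roll": -1.092},
  {"x": -0.103,"y": -0.337,"z": -0.104,"roll": -1.092},
  {"x": -0.103,"y": -0.337,"z": -0.104,"roll": -1.092},
], claw=1)

```text
time_s: 36.6
tcp_pos: [0.6002, -0.2562, 0.2699]
tool_rot: [180.0, -0.0, -123.3]
force: [1.3, 0.7, 1.2]
width: 0.999
grasp_force: 0.0
```

Emit:
jog_arm([
  {"x": 0,"y": 0,"z": 0,"roll": 0},
  {"x": 0,"y": 0,"z": 0,"roll": 0},
])

```text
time_s: 36.8
tcp_pos: [0.5999, -0.2554, 0.2689]
tool_rot: [179.9, -0.0, -123.8]
force: [-0.1, 1.0, 0.1]
width: 0.997
grasp_force: 0.0
```

```bash
python3 - <<'E'
from h import *
jog(.6115,-.3175,.27,-123.6)
E
```

```text
d [ 0.0452 -0.0441 -0.0011] roll -0.003 joints [-23.  27.  30.  93.   0. -79.] yaw -123.8
```

Emit:
jog_arm([
  {"x": 0.045,"y": -0.044,"z": 0,"roll": 0},
  {"x": 0.045,"y": -0.044,"z": 0,"roll": 0},
  {"x": 0.045,"y": -0.044,"z": 0,"roll": 0},
  {"x": 0.045,"y": -0.044,"z": 0,"roll": 0},
  {"x": 0.045,"y": -0.044,"z": 0,"roll": 0},
])

```text
time_s: 37.3
tcp_pos: [0.6121, -0.3143, 0.2709]
tool_rot: [-180.0, 0.0, -123.5]
force: [-0.0, 0.1, 0.5]
width: 0.997
grasp_force: 0.0
```

```bash
python3 - <<'E'
from h import *
s=bot.read_state();p,d=bot.camera('wrist');X=wcloud(d,s);h=cv2.cvtColor(p,cv2.COLOR_RGB2HSV)
m=((h[...,0]<8)|(h[...,0]>172))&(h[...,1]>150)&(X[...,2]>.2)&(X[...,2]<.3)
P=X[m];T=P[P[:,2]>.258];c=(T[:,:2].min(0)+T[:,:2].max(0))/2;print(len(T),T.mean(0).round(4),c)
jog(*T.mean(0)[:2],.188,-123.6)
E
```

```text
3 [ 0.6181 -0.3203  0.2624] [ 0.61806598 -0.32022463]
d [ 0.0016 -0.0083  0.0831] roll 0.001 joints [-27.  31.  38.  97.   0. -84.] yaw -123.5
```

```bash
python3 - <<'E'
from h import *
s=bot.read_state();p,d=save('wrist','w7.png');X=wcloud(d,s);h=cv2.cvtColor(p,cv2.COLOR_RGB2HSV)
m=((h[...,0]<10)|(h[...,0]>170))&(h[...,1]>90)&(X[...,2]>.2)&(X[...,2]<.3)
P=X[m];v,u=np.nonzero(m);print(len(P),np.median(u),np.median(v),P.min(0).round(3),P.max(0).round(3))
T=P[P[:,2]>.258];print(len(T),T.mean(0).round(4))
E
```

```text
769 322.0 271.0 [ 0.603 -0.326  0.216] [ 0.62  -0.309  0.264]
722 [ 0.6116 -0.3173  0.2622]
```

View pics/w7.png

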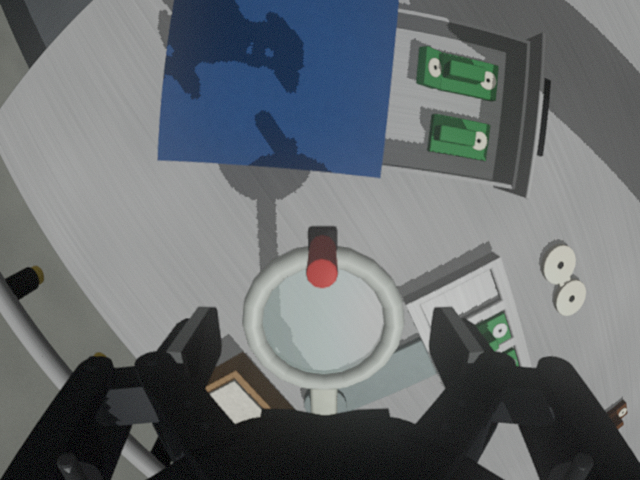

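The pin top at (322,271) measures (0.6116,-0.3173), z 0.262. The picture also shows both rejects in the drawer. I'll descend and grip.

Emit:
jog_arm([
  {"x": 0.003,"y": -0.001,"z": 0.03,"roll": 0},
  {"x": 0.003,"y": -0.001,"z": 0.06,"roll": 0},
  {"x": 0.003,"y": -0.001,"z": 0.08,"roll": 0},
  {"x": 0.003,"y": -0.001,"z": 0.08,"roll": 0},
  {"x": 0.003,"y": -0.001,"z": 0.08,"roll": 0},
])

```text
time_s: 37.9
tcp_pos: [0.6112, -0.3186, 0.1913]
tool_rot: [-180.0, -0.0, -123.6]
force: [0.7, -0.8, 0.0]
width: 1.002
grasp_force: 0.0
```

Emit:
jog_arm([
  {"x": 0,"y": 0,"z": 0,"roll": 0},
  {"x": 0,"y": 0,"z": 0,"roll": 0},
  {"x": 0,"y": 0,"z": 0,"roll": 0},
  {"x": 0,"y": 0,"z": 0,"roll": 0},
  {"x": 0,"y": 0,"z": 0,"roll": 0},
  {"x": 0,"y": 0,"z": 0,"roll": 0},
  {"x": 0,"y": 0,"z": 0,"roll": 0},
  {"x": 0,"y": 0,"z": 0,"roll": 0},
], claw=0)

```text
time_s: 38.7
tcp_pos: [0.6112, -0.3192, 0.1908]
tool_rot: [-180.0, -0.0, -123.6]
force: [-0.5, 0.4, 5.6]
width: 0.192
grasp_force: 58.4
```

```bash
cat > arc.py <<'E'
from h import *
s=bot.read_state(); t=s['tcp_pos'];print(t,s['tool_rot'],s['width'])
H=np.array([.7762,-.0663]); v=t[:2]-H; r=np.hypot(*v); a0=np.arctan2(v[1],v[0])%(2*np.pi); print(r,np.degrees(a0))
R=Ro.from_euler('xyz',s['tool_rot'],degrees=True).as_matrix()
end=np.radians(173.7)
for k in range(1,9):
    da=max(-np.radians(5.3)*k,end-a0); a=a0+da
    w=np.r_[H+.3*np.array([np.cos(a),np.sin(a)]),t[2]]
    print(k,(R.T@(w-t)).round(4)[:2].tolist(),'roll',-da.round(3),w[:2].round(3))
E
python3 arc.py
```

```text
[ 0.6112399  -0.31920441  0.19083991] [-1.79962600e+02 -4.39974530e-03 -1.23609827e+02] 0.19175550287875734
0.3019477973065059 236.88509173395693
1 [-0.003, 0.0277] roll 0.093 [ 0.59  -0.301]
2 [-0.0066, 0.0552] roll 0.185 [ 0.569 -0.283]
3 [-0.0127, 0.0823] roll 0.278 [ 0.55  -0.263]
4 [-0.0213, 0.1087] roll 0.37 [ 0.533 -0.241]
5 [-0.0323, 0.1341] roll 0.463 [ 0.517 -0.218]
6 [-0.0456, 0.1585] roll 0.555 [ 0.504 -0.193]
7 [-0.0611, 0.1815] roll 0.648 [ 0.494 -0.168]
8 [-0.0787, 0.203] roll 0.74 [ 0.486 -0.141]
```

Emit:
jog_arm([
  {"x": -0.002,"y": 0.028,"z": 0,"roll": 0.093},
  {"x": -0.006,"y": 0.055,"z": 0,"roll": 0.185},
  {"x": -0.012,"y": 0.082,"z": 0,"roll": 0.278},
  {"x": -0.02,"y": 0.1085,"z": 0,"roll": 0.37},
  {"x": -0.031,"y": 0.134,"z": 0,"roll": 0.463},
  {"x": -0.044,"y": 0.158,"z": 0,"roll": 0.555},
  {"x": -0.06,"y": 0.181,"z": 0,"roll": 0.648},
  {"x": -0.078,"y": 0.203,"z": 0,"roll": 0.74},
])

```text
time_s: 39.5
tcp_pos: [0.4839, -0.142, 0.1908]
tool_rot: [-179.9, -0.1, -166.3]
force: [1.1, -3.4, 4.9]
width: 0.195
grasp_force: 60.9
```

```bash
python3 arc.py
```

```text
[ 0.48390947 -0.14201802  0.19079917] [-1.79883754e+02 -6.32405757e-02 -1.66293520e+02] 0.19491396831971672
0.301938690252079 194.52324865392583
1 [-0.0028, 0.0278] roll 0.093 [ 0.48  -0.114]
2 [-0.0063, 0.0553] roll 0.185 [ 0.477 -0.087]
3 [-0.0122, 0.0824] roll 0.278 [ 0.476 -0.059]
4 [-0.02, 0.1069] roll 0.363 [ 0.478 -0.033]
5 [-0.02, 0.1069] roll 0.363 [ 0.478 -0.033]
6 [-0.02, 0.1069] roll 0.363 [ 0.478 -0.033]
7 [-0.02, 0.1069] roll 0.363 [ 0.478 -0.033]
8 [-0.02, 0.1069] roll 0.363 [ 0.478 -0.033]
```

Emit:
jog_arm([
  {"x": -0.002,"y": 0.028,"z": 0,"roll": 0.093},
  {"x": -0.005,"y": 0.055,"z": 0,"roll": 0.185},
  {"x": -0.011,"y": 0.082,"z": 0,"roll": 0.278},
  {"x": -0.019,"y": 0.107,"z": 0,"roll": 0.363},
  {"x": -0.019,"y": 0.107,"z": 0,"roll": 0.363},
  {"x": -0.019,"y": 0.107,"z": 0,"roll": 0.363},
  {"x": -0.019,"y": 0.107,"z": 0,"roll": 0.363},
])

```text
time_s: 40.2
tcp_pos: [0.4759, -0.0322, 0.1907]
tool_rot: [179.9, -0.2, 173.3]
force: [-9.7, 3.6, 10.5]
width: 0.192
grasp_force: 61.5
```

Emit:
jog_arm([
  {"x": 0,"y": 0,"z": 0,"roll": 0},
  {"x": 0,"y": 0,"z": 0,"roll": 0},
  {"x": 0,"y": 0,"z": 0,"roll": 0},
  {"x": 0,"y": 0,"z": 0,"roll": 0},
  {"x": 0,"y": 0,"z": -0.04,"roll": 0},
  {"x": 0,"y": 0,"z": -0.09,"roll": 0},
  {"x": 0,"y": 0,"z": -0.14,"roll": 0},
  {"x": 0,"y": 0,"z": -0.14,"roll": 0},
], claw=1)

```text
time_s: 41.0
tcp_pos: [0.4801, -0.0336, 0.3365]
tool_rot: [180.0, 0.6, 173.2]
force: [1.0, -0.8, -0.5]
width: 0.998
grasp_force: 0.0
```

```bash
python3 - <<'E'
from h import *
s=bot.read_state();print(s['tcp_pos'])
p,d=save('wrist','w8.png');X=wcloud(d,s);h=cv2.cvtColor(p,cv2.COLOR_RGB2HSV)
m=((h[...,0]<10)|(h[...,0]>170))&(h[...,1]>90)&(X[...,2]>.2)&(X[...,2]<.3)
T=X[m];T=T[T[:,2]>.258];print(len(T),T.mean(0).round(4))
c=np.array([.5385,-.0395]);H=np.array([.777,-.0658]);v=T.mean(0)[:2]-H;L=H+.24*v/np.hypot(*v);print('lens',L,'off',np.hypot(*(L-c)))
for n in('wrist','scene'):
    if n=='scene':save(n,'s8.png')
    print([(np.round(r['position'],4).tolist(),round(r['score'],2)) for r in bot.tip_of(n,'lens_center')])
jog(.3,.15,.36,-6)
E
```

```text
[ 0.48010981 -0.03362613  0.33652785]
455 [ 0.4773 -0.0326  0.262 ]
lens [ 0.53845648 -0.03939948] off 0.0001095399758759459
[([0.7617, 0.1309, -0.0019], 0.35)]
[([0.5415, -0.0369, 0.1991], 0.97), ([0.7146, 0.3076, 0.0027], 0.48)]
d [ 0.1981  0.1611 -0.0304] roll -0.014 joints [-4.  9. 13. 94. -0.  3.] yaw 173.2
```

View pics/s8.png

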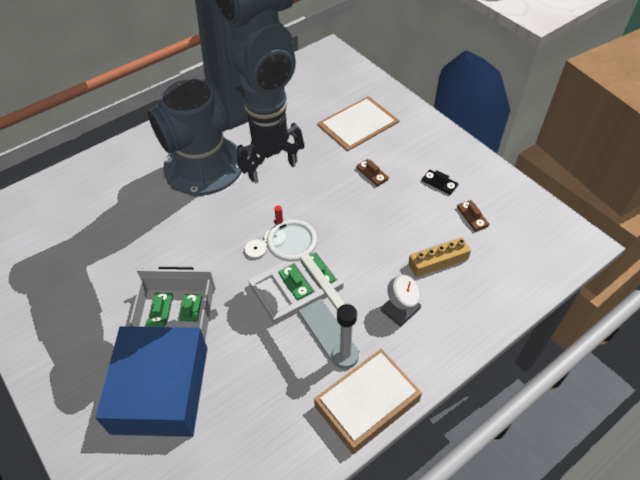

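The scene view shows the lens at (293,240), centred over the nest to within 1 mm by the pin. Both sound cassettes are in their pockets at (295,282) and (322,267). Both rejects are in the drawer at (160,308) and (190,307), the bystanders have not moved, and the gripper is clear. I'm handing in.

```bash
python3 -c "
from h import *
print(bot.finish_job())"
```

```text
the job is handed in; nothing more can be done
None
```

I handed the job in: both sound cassettes are seated in the nest, the bent and short ones are in the drawer, and the lens is back centred over the nest plate; the hand-in returned no verdict.

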